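Wedge the spring clip off the guide rod

ROBOT

A 6-joint arm with a two-finger parallel gripper is mounted at the origin on the work surface. World frame = base frame: x ahead of the robot, y to its left, z up, the work surface at z = 0. Lengths are in mm, angles in rad, forces in N, time in s.
With the tool pointing down it reaches from about 275 to 1000 mm from the base axis. Payload 8.4 kg.
Tool frame: the origin (TCP) lies at the very end of the fingers, on their centre line; the grasp point (between the pads) lies 19 mm behind it; z points along the fingers, y is the direction in which the jaws open and shut (so a half turn about z gives the same grasp; the last joint's range is limited). The gripper opens to 85 mm and grips with 20 to 120 N. Pads are 22 mm wide; open, the fingers measure 114 mm over their backs; the gripper's body (76 mm by 85 mm) begins 54 mm behind the grasp point. The pads swing forward as they close: fully open they stand 13 mm farther back than shut.
Start: joints at [-1.265, 0.353, 1.633, -0, 1.155, -0.002], TCP at [189.35, -595.629, 231.281] pointing down, gripper open.
Joint ranges: [-2.63, 2.63], [-0.92, 2.1], [0.06, 2.66], [-1.3, 4.44], [0, 2.69], [-3.02, 3.02]. Speed limits (rad/s): [2.22, 2.22, 2.79, 3.14, 3.14, 3.14].

INTERFACE

Orientations are given as [roll, pitch, yaw] about the fixed x, y, z axes, in that order (R = Rz(yaw) Ry(pitch) Rx(roll)).
In Python, from rig import r gives the robot as it stands.
- The arm moves only by the tool jog_arm, never from a script. Its argument "moves" is a list of rows, each an object with "grip": the gripper command: -1 is fully open, 1 is shut, values between are in proportion; "translation": the shift along the tool's x, y, z in m, a list of three; "twist": the turn, a rotation vector about the tool's x, y, z in rad, a list of three. In form: [{"grip": grip, "translation": [dx, dy, dz], "twist": [ax, ay, az]}, ...]. A call has 1 to 10 rows; each row shifts and turns the commanded pose from where the row before left it, along the tool's axes as they then stand; what a row does not reach is not made up. A row lasts 1/12 s, in which the tool goes at most 41.7 mm and 7.16 degrees, less where a joint would pass 70% of its speed; a pose out of reach is approached as far as the arm can. A call with a gripper value outside its range is refused whole. The fingers move at their own pace and stop on an object; "squeeze" is the grip in N (left out, the last holds). Time passes only in rows, so rows that do not move let the fingers close. It gives the time, the measured TCP pose, the force and the opening at its end, in the units of the state.
- r.sense(): the state, without advancing time (a new reading comes with each control period).
- r.grab_frame(name): name is "scene" or "top" or "wrist"; returns (picture, depth): 480x640x3 uint8, red, green, blue; 480x640 float32, mm along the optical axis (not along the pixel's ray), 0 where there is no reading.
- r.calibration(name): a dict with "fx", "fy", "cx", "cy" (pixels), "R" (3x3) and "t" (3): a world point X has camera coordinates R X + t. Camera axes: x right, y down, z forward; pixel columns grow to the right and rows downward; lengths in mm; the calibration is good to about 2 mm. A picture is of the moment at which its call begins: read the wrist's pose just before it. calibration takes no time and is no camera call; for the wrist camera it gives the pose at the moment of the call.
- r.sign_off(): hands the job in, once; it reports no verdict.
The state is a dict: "clock": time; "qpos": joint angles; "qvel": joint speeds; "joint_efforts": joint torques, N m; "eef_pos": TCP position; "tcp_rot": TCP orientation; "contact_force": force on the tool from outside, world axes, zero at the start; "wrist_torque": the same for the moment, N m; "opening": opening from 0.0 (shut) to 1.0 (fully open).
Only numpy, scipy, OpenCV 4.12 (cv2) and the standard library are available. Lean on these libraries where they do the work, as an engineer would, in place of code of your own. Each camera call takes 0.05 s, during which the arm holds its last target.

TASK

Take the beech wedge by its grip block and slide it under and between the jaws of the steel spring clip on the headed brass rod, gently, until you feel its nose bear lightly on the rod's head and hold it there a moment. With the clip spread like this, ease it straight up off the rod on the wedge, never forcing it and not touching the clip with the fingers, and set wedge and clip gently down together, wedge upright, in the green parts tray and let go. Leave everything else alone.

Things in the scene. Friction and masses are not known exactly. Their poses are not given: they have to be found in the camera images.
- vise: Fixed cast iron vise, footprint 130 x 270 mm, two jaws (at y = +-63 mm, tops 94 mm high) gripping a flat walnut board 145 x 94 x 14 mm, top 90 mm above the counter (x = -60 to 85 mm). Origin on the counter, on the rods' line, 36 mm before (-x of) the stop rod. x is the way the wedge is pushed (roughly away from the robot), z up. Before the headed rod only the clip's jaws rise above 94 mm.
- stop_rod (a point): Foot of the plain fixed brass stop rod, 10 mm thick, 22 mm high, x = 36 mm in the vise's frame. It stands on a fixed brass seat block: x = -5.5 to 46 mm and y = +-14 mm in the vise's frame, top 104 mm above the counter. The wedge must bear on the headed rod or anything fixed here with well under 15 N.
- seat_front (a point): Middle of the seat block's top front edge. Near it the headed rod is clamped in a slot, at y = 0, its axis anywhere from x = -14 to 0 mm in the vise's frame; that is not measured and must be felt. Above the seat block's top: neck 10 mm thick, 0 to 10 mm up; round head 16 mm thick, 10 to 15 mm up; 8 mm pin to 21 mm up. Below: a 13 mm column.
- clip: Loose blue-grey steel spring clip, about 90 g, flat on the seat block round the headed rod's neck, held down by its head. Origin on its centre line at its underside, 0 to 3 mm before (-x of) the vise's origin at the start; x from mouth to spine. Spine x = 18 to 31 mm, 32 mm wide. Two straight jaws 8 mm high, 5 mm thick, inner faces at y = +-5.5 mm when shut, reach to x = -53 mm, then flare.
- clip_mouth (a point): Middle of the clip's flared open mouth, about 26 mm wide, 61 mm before (-x of) its origin, 4 mm up. The jaws are sprung and pivot at the spine (x = 22, y = +-8 mm), up to 0.35 rad each. Pushed on, the clip slides until its spine meets the stop rod; spreading it takes roughly 3 to 12 N of push. Spread jaws pinch the wedge, so the clip then rides on it, ahead of the nose.
- wedge: Loose beech wedge, 110 to 180 g, standing on its flat foot plate (48 mm wide, 4 mm thick, x = -18 to 76 mm). Origin at the underside below the middle of the grip block, x to the nose, z up. Blade 4 to 28 mm high: half-width 3 mm at the blunt nose (x = 80 mm), 14 at x = 61.5, 19 at x = 34; then a rib 16 mm wide. Near its grip the blade is lower than the block.
- wedge_grip (a point): Middle of the wedge's darker grip block, 40 mm above the underside. The block is 24 mm (x) x 22 mm (y), 4 to 64 mm high; take it from above, fingertips at least 10 mm above the underside.
- wedge_nose (a point): Middle of the wedge's blunt nose: 80 mm ahead of its origin, 16 mm above its underside. In use the wedge goes level along the vise's x on the rod's line, underside 95 to 96 mm above the counter: foot plate under the jaws and 5 mm clear of the board, blade between the jaws. Home when the nose bears on the rod's head, 8 mm before the rod's axis: the jaws then clear it.
- tray: Fixed square green parts tray, 200 x 200 mm outside, 24 mm high, walls and floor 5 mm thick, empty. Origin at the centre of its underside on the counter, z up.
- amber_jar: Loose squat amber glass jar with brass lid, 60 mm across, 60 mm high; origin at its underside or middle. Leave alone.
- key_cap: Loose mother-of-pearl key cap, 18 x 18 x 5 mm, lying on the board behind the rods; origin at its underside or middle. Leave alone.
- brass_spacer: Loose flanged brass rod guide, 28 mm across, 28 mm high; origin at its underside or middle. Leave alone.
- screwdriver: Loose screwdriver lying on the counter; origin at its underside or middle. Leave alone.
- reed_block: Loose wooden reed block, 110 x 30 x 22 mm; origin at its underside or middle. Leave alone.
- glue_brush: Loose brush lying on the counter; origin at its underside or middle. Leave alone.
- felt_weight: Loose dark steel weight, 48 mm across, 30 mm high; origin at its underside or middle. Leave alone.

How it is judged:
By the outcome, as a careful person would: the job done as asked, in the order asked, and still so for the second after the job is handed in, with the robot touching nothing.
It also fails if it takes over 70 s, if anything falls off the work surface, if the arm or the gripper's body presses on something with over 40 N, if the wrist force passes 120 N, or if a joint passes its speed limit or range.

## Working session

There is one attempt and no reset: what is moved stays moved. The work goes in short steps, Python scripts to look and compute and a tool call to move; the robot and the scene stay as the last step left them, time stands still between calls to the robot, and variables do not carry over. Pictures are saved under pics/ and viewed, and the job is handed in when it is done.

Besides the shell and the picture viewer there is one more tool, called after "Request:" as a command line: name --argument value ..., lists and objects as JSON in quotes. jog_arm: Moves the arm, as the interface text tells. Its arguments: {"type":"object","properties":{"moves":{"type":"array"},"squeeze":{"type":"number"}},"required":["moves"]}

```bash
mkdir -p pics; ls
python3 - <<'E'
from rig import r
import cv2,numpy as np
print(r.sense())
for n in("scene","top"):
    p,d=r.grab_frame(n); cv2.imwrite(f"pics/{n}0.png",p[...,::-1]); np.save(f"pics/{n}0.npy",d)
    print(n,r.calibration(n))
E
```

```text
pics
{'clock': 0.0, 'qpos': array([-1.26541281e+00,  3.53651103e-01,  1.63414495e+00, -1.69783249e-05,
        1.15519661e+00, -2.42365280e-03]), 'qvel': array([ 3.26476246e-04,  7.74245365e-05,  1.52561112e-03,  6.88499293e-06,
        1.46937229e-04, -1.00763311e-03]), 'joint_efforts': array([-2.27359538e-03, -6.05256557e+01, -3.42067838e+01, -4.06832498e-05,
        9.52723261e-03,  8.99381007e-06]), 'eef_pos': array([ 189.19201878, -595.17183727,  230.55520955]), 'tcp_rot': array([-3.14019261e+00,  1.21302422e-05,  3.07814045e-01]), 'contact_force': array([-0.23666618, -0.0226695 ,  0.19792096]), 'wrist_torque': array([ 0.01399157, -0.02377286, -0.01557277]), 'opening': 0.9985693134153876}
scene {'fx': 513.8024857627571, 'fy': 513.8024857627571, 'cx': 321.28411530468645, 'cy': 233.21518775620828, 'R': array([[ 0.51685598,  0.85604538,  0.00679744],
       [ 0.73840107, -0.44177995, -0.50950401],
       [-0.43315558,  0.26835943, -0.86044143]]), 't': array([-324.99958585, -386.32326706, 1299.78471222])}
top {'fx': 527.9764694842066, 'fy': 527.9764694842066, 'cx': 323.2069432984764, 'cy': 233.54348476553932, 'R': array([[-1.45125742e-02, -9.99894526e-01, -5.66895654e-04],
       [-9.95782130e-01,  1.45042502e-02, -9.05956799e-02],
       [ 9.05943469e-02, -7.50271969e-04, -9.95887595e-01]]), 't': array([  34.71910265,  629.86459718, 1047.58840999])}
```

View pics/scene0.png

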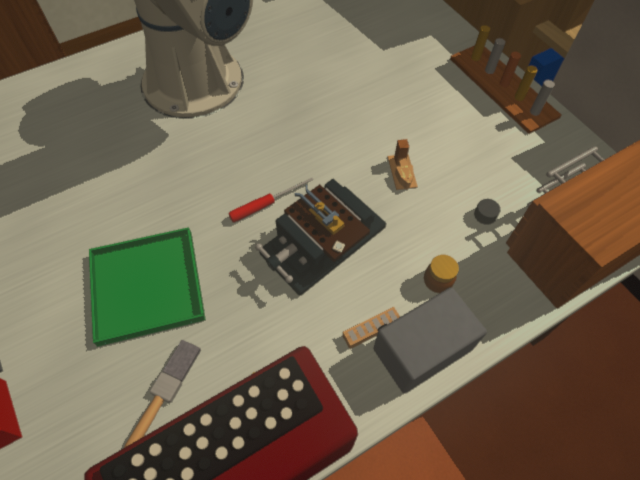

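View pics/top0.png

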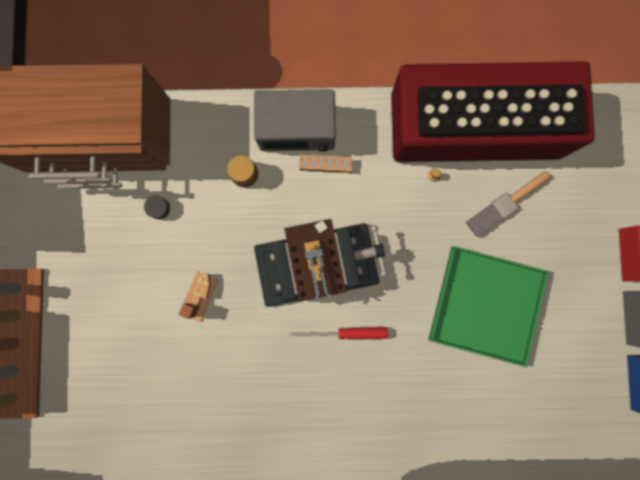

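The top view has the vise near (318,265), wedge near (197,297) with grip at about (188,308), and tray near (490,306). I'll enlarge these.

```bash
cat > h.py <<'E'
from rig import r
import cv2,numpy as np
def deproj(c,u,v,z=None,depth=None):
    """pixel -> world, at world height z or with optical depth"""
    ray=np.array([(u-c['cx'])/c['fx'],(v-c['cy'])/c['fy'],1.]);R=np.array(c['R']);o=-R.T@c['t'];d=R.T@ray
    s=depth if depth is not None else (z-o[2])/d[2]
    return o+s*d
def proj(c,X):
    q=np.array(c['R'])@X+c['t'];return np.array([c['fx']*q[0]/q[2]+c['cx'],c['fy']*q[1]/q[2]+c['cy']])
def cloud(c,d):
    v,u=np.mgrid[0:480,0:640];q=np.stack([(u-c['cx'])/c['fx']*d,(v-c['cy'])/c['fy']*d,d],-1)
    return (q-c['t'])@np.array(c['R'])
def crop(p,x0,y0,w,h,k,name):
    cv2.imwrite(name,cv2.resize(p[y0:y0+h,x0:x0+w],None,fx=k,fy=k,interpolation=cv2.INTER_CUBIC))
E
python3 - <<'E'
from h import *
p=cv2.imread('pics/top0.png');crop(p,245,210,150,110,5,'pics/c1.png');crop(p,165,260,70,70,8,'pics/c2.png')
crop(p,420,240,140,130,4,'pics/c3.png')
E
```

```text
(no output)
```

View pics/c1.png

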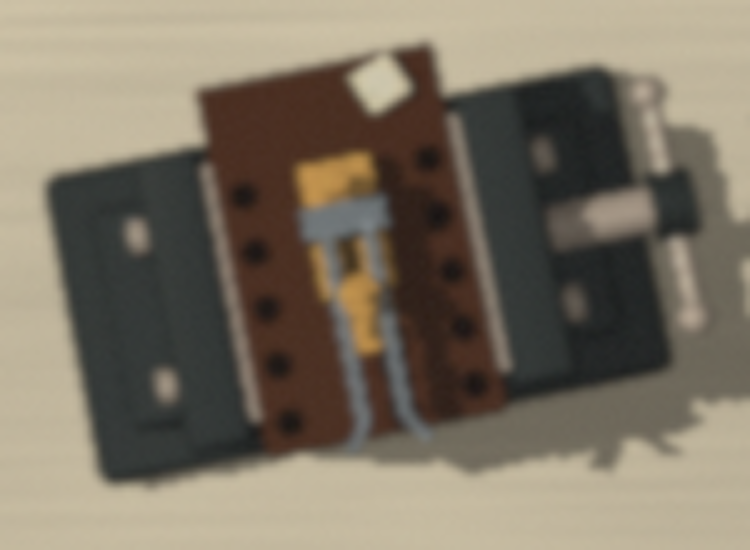

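View pics/c2.png

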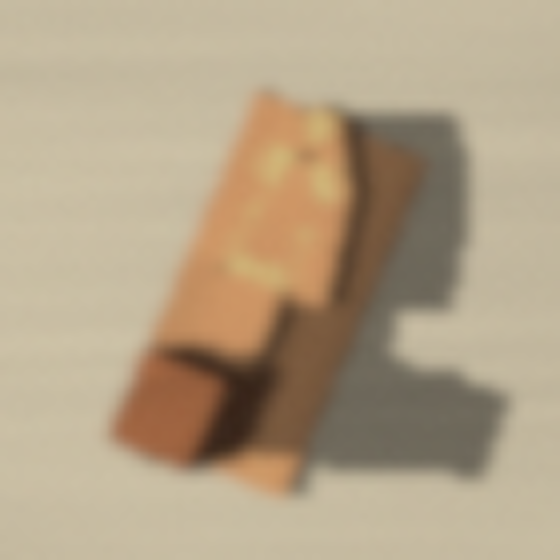

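View pics/c3.png

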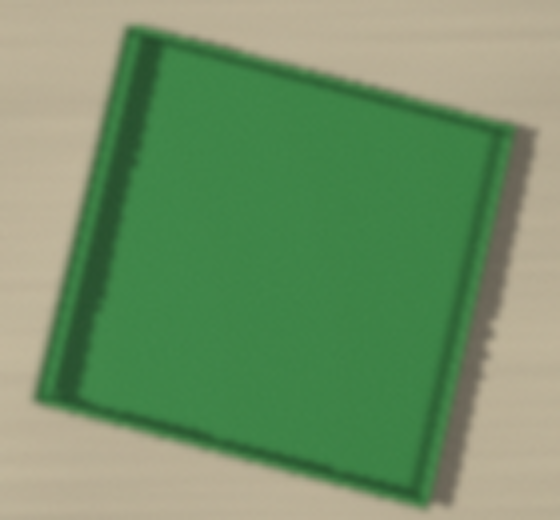

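Crop corners of the board: (200,92), (432,45), (265,453), (505,408). Wedge block top corners are (150,352), (228,376), (190,465), (110,435). Tray corners are (130,28), (515,127), (428,505), (38,400).

Run:
```python
from h import *
c=r.calibration('top');cw=r.calibration('wrist');print('wristcam',cw)
f=lambda pts,x0,y0,k,z:np.array([deproj(c,x0+(a+.5)/k-.5,y0+(b+.5)/k-.5,z) for a,b in pts])
B=f([(200,92),(432,45),(505,408),(265,453)],245,210,5,90);print(B)
for a,b in((0,3),(1,2)):
    v=B[a]-B[b];print('board yaw',np.arctan2(v[1],v[0]),np.linalg.norm(v))
for a,b in((0,1),(3,2)):
    v=B[a]-B[b];print('y yaw',np.arctan2(-v[0],v[1]),np.linalg.norm(v))
print(B.mean(0))
S=f([(297,160),(375,152)],245,210,5,104);print('seat far',S)
W=f([(150,352),(228,376),(190,465),(110,435)],165,260,8,64);print('block',W,W.mean(0))
T=f([(130,28),(515,127),(428,505),(38,400)],420,240,4,24);print('tray',T,T.mean(0))
F=f([(425,160),(295,493)],165,260,8,4);print('foot',F,np.arctan2(*(F[0]-F[1])[[1,0]]))
F=f([(262,92),(320,105),(350,180)],165,260,8,28);print('blade',F)
```

```text
wristcam {'fx': 340.4516791210029, 'fy': 340.4516791210029, 'cx': 322.15273772564, 'cy': 234.72387463597968, 'R': array([[ 0.30333577, -0.95288285, -0.00130195],
       [-0.90670975, -0.28905689,  0.30712137],
       [-0.29302702, -0.0919804 , -0.95166946]]), 't': array([-623.40852324,  -39.24802392,  380.01541549])}
[[636.5044944   99.70061531  90.        ]
 [653.40310246  10.17328722  90.        ]
 [513.9577712  -15.39757962  90.        ]
 [498.28313296  76.09248638  90.        ]]
board yaw 0.1691670239889391 140.22299565713828
board yaw 0.18136063548848125 141.7704822705141
y yaw 0.1865587272771066 91.10820724923532
y yaw 0.16967874795095594 92.8230922840051
[575.53712525  42.64220232  90.        ]
seat far [[608.66611926  62.17946467 104.        ]
 [611.27295866  32.61977096 104.        ]]
block [[494.1194873  300.02948428  64.        ]
 [488.04846237 280.99251016  64.        ]
 [466.74080682 290.05498114  64.        ]
 [474.24081554 309.56177617  64.        ]] [480.78739301 295.15968794  64.        ]
tray [[ 600.06446971 -237.30301534   24.        ]
 [ 546.81981823 -431.11625514   24.        ]
 [ 358.93062214 -377.58539793   24.        ]
 [ 413.52743642 -184.22178283   24.        ]] [ 479.83558663 -307.55661281   24.        ]
foot [[540.12637363 245.21779954   4.        ]
 [455.40722719 278.29524788   4.        ]] -0.3722349046997668
blade [[557.72977065 281.78182669  28.        ]
 [554.23100519 267.06914905  28.        ]
 [535.20266605 259.37287528  28.        ]]
```

Vise yaw is about 0.176 with origin near (563,40), the wedge is near (481,295) with yaw about -0.375, and the tray is near (480,-308) with yaw about -0.27. Next I'll move the wrist camera over the vise.

Request:
jog_arm --moves '[{"grip":-1,"translation":[0.0268,-0.0297,0],"twist":[0,0,0]},{"grip":-1,"translation":[0.0268,-0.0297,0],"twist":[0,0,0]},{"grip":-1,"translation":[0.0268,-0.0297,0],"twist":[0,0,0]},{"grip":-1,"translation":[0.0268,-0.0297,0],"twist":[0,0,0]},{"grip":-1,"translation":[0.0268,-0.0297,0],"twist":[0,0,0]},{"grip":-1,"translation":[0.0268,-0.0297,0],"twist":[0,0,0]},{"grip":-1,"translation":[0.0268,-0.0297,0],"twist":[0,0,0]},{"grip":-1,"translation":[0.0268,-0.0297,0],"twist":[0,0,0]},{"grip":-1,"translation":[0.0268,-0.0297,0],"twist":[0,0,0]},{"grip":-1,"translation":[0.0268,-0.0297,0],"twist":[0,0,0]}]'

```text
clock: 0.93
eef_pos: [354.9, -229.5, 231.3]
tcp_rot: [3.142, -0.0, 0.307]
contact_force: [1.0, -0.2, -0.5]
opening: 0.999
```

Request:
jog_arm --moves '[{"grip":-1,"translation":[0.0268,-0.0297,0],"twist":[0,0,0]},{"grip":-1,"translation":[0.0268,-0.0297,0],"twist":[0,0,0]},{"grip":-1,"translation":[0.0268,-0.0297,0],"twist":[0,0,0]},{"grip":-1,"translation":[0.0268,-0.0297,0],"twist":[0,0,0]},{"grip":-1,"translation":[0.0268,-0.0297,0],"twist":[0,0,0]},{"grip":-1,"translation":[0.0268,-0.0297,0],"twist":[0,0,0]},{"grip":-1,"translation":[0.0268,-0.0297,0],"twist":[0,0,0]},{"grip":-1,"translation":[0,0,0],"twist":[0,0,0.12]},{"grip":-1,"translation":[0,0,0],"twist":[0,0,0]},{"grip":-1,"translation":[0,0,0],"twist":[0,0,0]}]'

```text
clock: 1.77
eef_pos: [470.0, 23.7, 230.9]
tcp_rot: [3.141, 0.001, 0.192]
contact_force: [0.3, -0.6, -0.9]
opening: 0.999
```

```bash
cat > snap.py <<'E'
import sys
from h import *
import pickle
n=sys.argv[1];s=r.sense();c=r.calibration('wrist');p,d=r.grab_frame('wrist')
cv2.imwrite(f'pics/{n}.png',p[...,::-1]);pickle.dump((c,d,s),open(f'pics/{n}.pkl','wb'))
for k in('clock','eef_pos','tcp_rot','contact_force','opening'):print(k,np.round(s[k],4))
E
python3 snap.py w1
```

```text
clock 1.7667
eef_pos [470.0464  23.6912 230.8831]
tcp_rot [3.1415e+00 1.2000e-03 1.9200e-01]
contact_force [ 0.3071 -0.6083 -0.906 ]
opening 0.9993
```

View pics/w1.png

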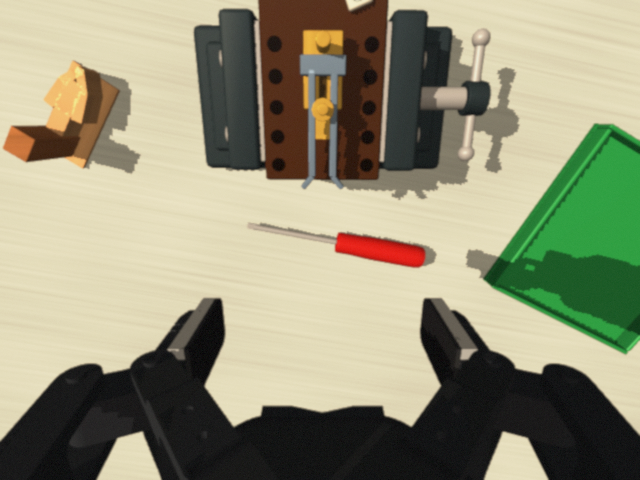

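The clip and rods are seen clearly (headed rod top at about (322,105), stop rod at (323,38), clip mouth at about (323,183)). I'll measure in an enlarged crop and with the depth map.

Run:
```python
from h import *
import pickle
p=cv2.imread('pics/w1.png');crop(p,190,0,270,200,3,'pics/c4.png');crop(p,275,15,95,185,3.2,'pics/c5.png')
c,d,s=pickle.load(open('pics/w1.pkl','rb'))
P=cloud(c,d)
for n,(u,v) in dict(board=(275,60),board2=(365,160),counter=(150,250),jawL=(238,90),jawR=(405,90),seat=(310,85),head=(322,104),stop=(323,38),spine=(323,62)).items(): print(n,np.round(P[v,u],1))
```

```text
board [586.4  83.3  89.8]
board2 [5.276e+02 2.000e-01 8.940e+01]
counter [371.4 211.7  -2.4]
jawL [560.2 107.4  93. ]
jawR [584.4 -17.   93.8]
seat [572.3  53.3 112.5]
head [561.   42.5 125.4]
stop [600.1  49.4 125.5]
spine [588.5  47.1 112.1]
```

View pics/c4.png

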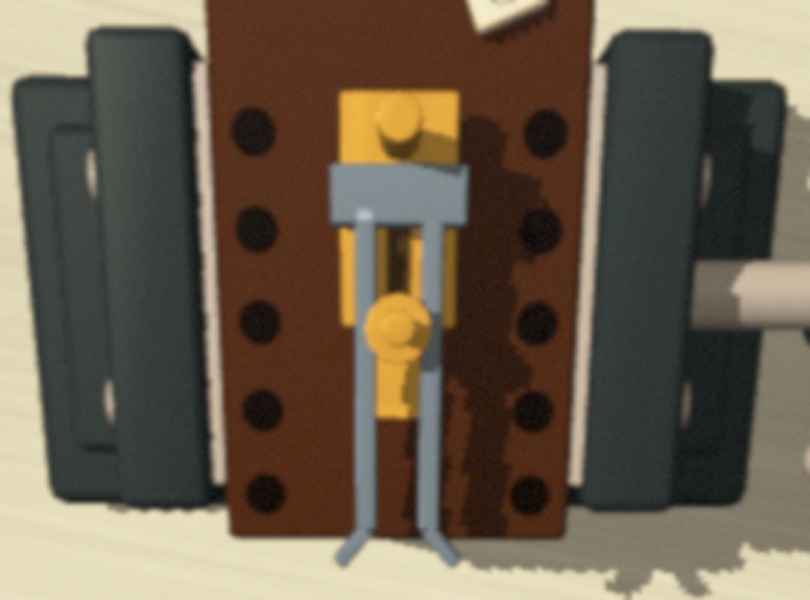

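View pics/c5.png

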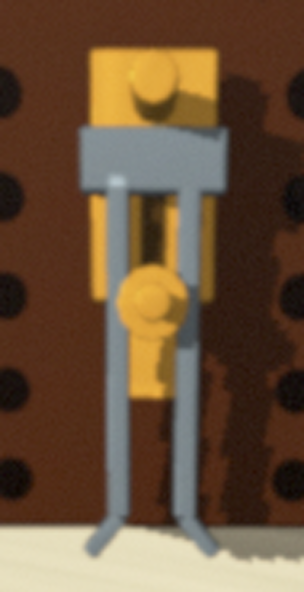

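Run:
```python
from h import *
import pickle
c,d,s=pickle.load(open('pics/w1.pkl','rb'))
f=lambda pts,z:np.array([deproj(c,190+(a+.5)/3-.5,(b+.5)/3-.5,z) for a,b in pts])
st=f([(400,118)],126)[0];pin=f([(399,327)],125)[0];hd=f([(398,328)],119)[0]
bn=f([(231,536),(565,537)],90); sp=f([(331,166),(467,166)],112)
jl=f([(366,528),(428,528)],112);mo=f([(345,565),(455,563)],112); js=f([(366,232),(432,232)],112)
sb=f([(340,91),(460,92)],104)
jaw=f([(211,500),(121,500),(188,35),(90,35)],94); jr=f([(585,505),(612,35)],94)
for n in 'st pin hd bn sp jl mo js sb jaw jr'.split():print(n,np.round(eval(n),1).tolist())
yaw=lambda v:round(float(np.arctan2(v[1],v[0])),4)
print('rods',yaw(st-pin),np.linalg.norm(st-pin))
for q in(bn,sp,sb): v=q[0]-q[1];print('y yaw',round(float(np.arctan2(-v[0],v[1])),4),np.linalg.norm(v),q.mean(0))
print('jaw',yaw(js.mean(0)-jl.mean(0)),yaw(jaw[2]-jaw[0]),yaw(jr[1]-jr[0]))
```

```text
st [599.4, 49.3, 126.0]
pin [558.2, 41.5, 125.0]
hd [558.2, 41.7, 119.0]
bn [[497.5, 76.9, 90.0], [514.9, -13.8, 90.0]]
sp [[589.7, 63.5, 112.0], [595.7, 32.9, 112.0]]
jl [[510.0, 40.6, 112.0], [513.0, 25.1, 112.0]]
mo [[499.7, 44.2, 112.0], [505.6, 16.5, 112.0]]
js [[577.7, 53.1, 112.0], [580.6, 38.0, 112.0]]
sb [[606.8, 64.8, 104.0], [611.9, 37.5, 104.0]]
jaw [[506.8, 83.0, 94.0], [502.1, 106.8, 94.0], [613.6, 103.1, 94.0], [609.1, 125.9, 94.0]]
jr [[524.8, -16.3, 94.0], [632.8, 4.6, 94.0]]
rods 0.1878 42.01233130301367
y yaw 0.1894 92.35262832868267 [506.1880557   31.52852889  90.        ]
y yaw 0.1924 31.19971205012754 [592.72893523  48.18475451 112.        ]
y yaw 0.185 27.812344926346668 [609.35376107  51.18055182 104.        ]
jaw 0.1854 0.1862 0.1909
```

Request:
jog_arm --moves '[{"grip":-1,"translation":[0.009,-0.0377,0],"twist":[0,0,0]},{"grip":-1,"translation":[0.009,-0.0377,0],"twist":[0,0,0]},{"grip":-1,"translation":[0.009,-0.0377,0.01],"twist":[0,0,0]},{"grip":-1,"translation":[0.009,-0.0377,0.01],"twist":[0,0,0]},{"grip":-1,"translation":[0.009,-0.0377,0.02],"twist":[0,0,0]},{"grip":-1,"translation":[0.009,-0.0377,0.02],"twist":[0,0,0]},{"grip":-1,"translation":[0.009,-0.0377,0.01],"twist":[0,0,0]}]'

```text
clock: 2.4
eef_pos: [482.4, 290.6, 161.2]
tcp_rot: [3.141, 0.002, 0.189]
contact_force: [-0.2, -0.6, 0.1]
opening: 1.002
```

Request:
jog_arm --moves '[{"grip":-1,"translation":[0,0,0],"twist":[0,0,0.1134]},{"grip":-1,"translation":[0,0,0],"twist":[0,0,0.1134]},{"grip":-1,"translation":[0,0,0],"twist":[0,0,0.1134]},{"grip":-1,"translation":[0,0,0],"twist":[0,0,0.1134]},{"grip":-1,"translation":[0,0,0],"twist":[0,0,0.1134]},{"grip":-1,"translation":[0,0,0],"twist":[0,0,0]},{"grip":-1,"translation":[0,0,0],"twist":[0,0,0]}]'

```text
clock: 2.98
eef_pos: [483.4, 289.8, 163.1]
tcp_rot: [3.141, 0.0, -0.376]
contact_force: [-0.3, -0.5, -0.5]
opening: 1.002
```

```bash
python3 snap.py w2
```

```text
clock 2.9833
eef_pos [483.3562 289.8261 163.104 ]
tcp_rot [ 3.1413e+00  1.0000e-04 -3.7570e-01]
contact_force [-0.2672 -0.5104 -0.4833]
opening 1.0025
```

View pics/w2.png

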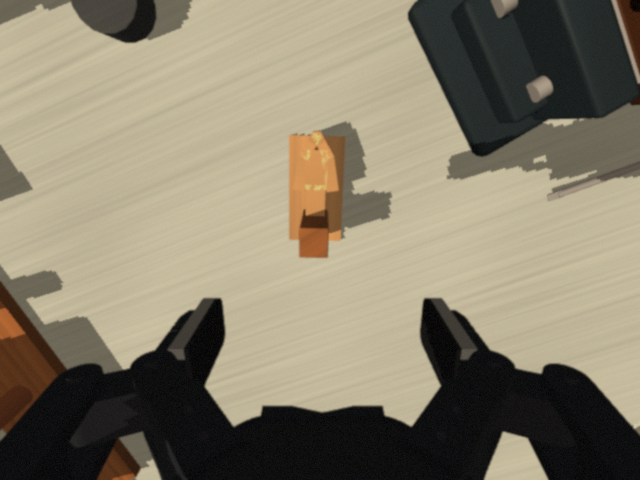

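Run:
```python
from h import *
p=cv2.imread('pics/w2.png');crop(p,275,120,90,145,4,'pics/c6.png')
```

```text
(no output)
```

View pics/c6.png

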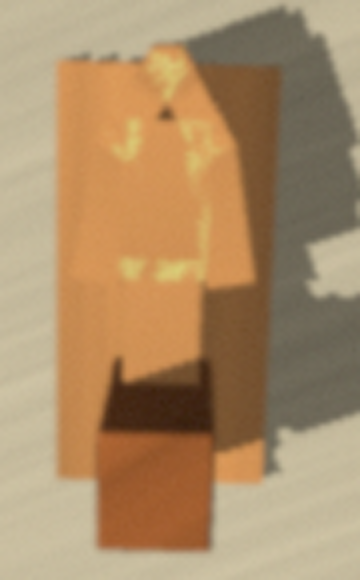

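Run:
```python
from h import *
import pickle
c,d,s=pickle.load(open('pics/w2.pkl','rb'))
f=lambda pts,z:np.array([deproj(c,275+(a+.5)/4-.5,120+(b+.5)/4-.5,z) for a,b in pts])
F=f([(57,60),(281,65),(264,482),(57,478)],4);K=f([(98,430),(213,430),(211,549),(97,548)],64);N=f([(148,46),(186,46)],28)
yaw=lambda v:round(float(np.arctan2(v[1],v[0])),4)
print(F,K,N)
print('foot yaws',yaw(F[0]-F[3]),yaw(F[1]-F[2]),yaw(np.array([-1,1,1])[:2][::-1]*0+np.array([-(F[3]-F[2])[1]*-1,-(F[3]-F[2])[0]])) )
m=F.mean(0);print('foot centre',m,np.linalg.norm(F[0]-F[3]),np.linalg.norm(F[0]-F[1]))
y=-0.375;print('origin from foot',m-29*np.array([np.cos(y),np.sin(y),0]))
print('block',K.mean(0),yaw(K[0]-K[3]),yaw(K[1]-K[2]))
print('nose-block yaw',yaw(N.mean(0)-K.mean(0)), np.linalg.norm((N.mean(0)-K.mean(0))[:2]))
print(cloud(c,d)[(120+490//4),275+155//4])
```

```text
[[560.14920679 291.23658401   4.        ]
 [541.75190675 247.32737293   4.        ]
 [455.37407607 283.56803423   4.        ]
 [474.01905433 328.19670352   4.        ]] [[496.40655606 304.27412822  64.        ]
 [488.61069316 284.48853016  64.        ]
 [466.72924318 293.38788929  64.        ]
 [474.86845158 313.48782674  64.        ]] [[555.81864021 271.3774358   28.        ]
 [553.10384977 264.48727422  28.        ]]
foot yaws -0.4054 -0.3973 -0.3957
foot centre [507.82356098 287.58217367   4.        ] 93.72541596251102 47.60755681661127
origin from foot [480.83883995 298.20407701   4.        ]
block [481.653736  298.9095936  64.       ] -0.4042 -0.3863
nose-block yaw -0.4023 79.1234647698848
[481.37652539 299.31447269  62.49102966]
```

Wedge: origin about (481.2,298.7), yaw -0.40. I'll descend onto the block.

Request:
jog_arm --moves '[{"grip":-1,"translation":[0,0,0],"twist":[0,0,0.024]},{"grip":-1,"translation":[-0.0055,-0.0073,0.02],"twist":[0,0,0]},{"grip":-1,"translation":[0,0,0.03],"twist":[0,0,0]},{"grip":-1,"translation":[0,0,0.03],"twist":[0,0,0]},{"grip":-1,"translation":[0,0,0.03],"twist":[0,0,0]},{"grip":-1,"translation":[0,0,0.015],"twist":[0,0,0]},{"grip":-1,"translation":[0,0,0.009],"twist":[0,0,0]},{"grip":-1,"translation":[0,0,0.006],"twist":[0,0,0]},{"grip":-1,"translation":[0,0,0],"twist":[0,0,0]},{"grip":-1,"translation":[0,0,0],"twist":[0,0,0]}]'

```text
clock: 3.87
eef_pos: [481.4, 300.2, 23.8]
tcp_rot: [-3.141, -0.001, -0.403]
contact_force: [-0.5, 0.3, -0.3]
opening: 0.995
```

```bash
python3 snap.py w3
```

```text
clock 3.8667
eef_pos [481.3929 300.2424  23.751 ]
tcp_rot [-3.1408e+00 -5.0000e-04 -4.0290e-01]
contact_force [-0.4619  0.2729 -0.2801]
opening 0.9949
```

View pics/w3.png

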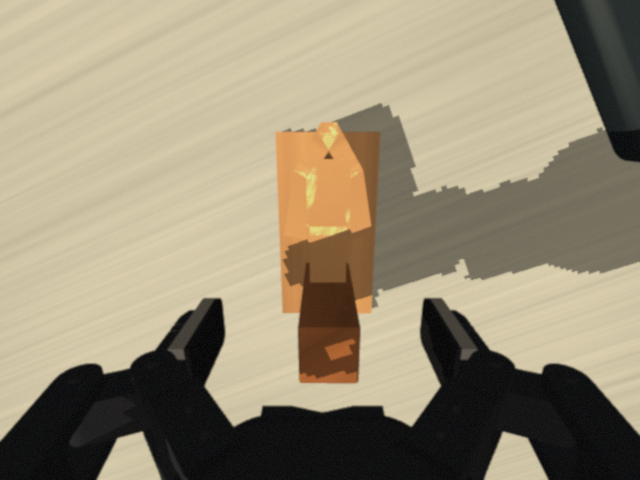

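Block centre is at column 329, against finger centre 322.5, so I'll shift about +2.3 mm in tool y and close.

Request:
jog_arm --moves '[{"grip":-1,"translation":[0,0.0023,0],"twist":[0,0,0]},{"grip":0,"translation":[0,0,0],"twist":[0,0,0]},{"grip":0.3,"translation":[0,0,0],"twist":[0,0,0]},{"grip":0.4,"translation":[0,0,0],"twist":[0,0,0]},{"grip":0.5,"translation":[0,0,0],"twist":[0,0,0]},{"grip":0.6,"translation":[0,0,0],"twist":[0,0,0]},{"grip":1,"translation":[0,0,0],"twist":[0,0,0]},{"grip":1,"translation":[0,0,0],"twist":[0,0,0]},{"grip":1,"translation":[0,0,0],"twist":[0,0,0]},{"grip":1,"translation":[0,0,0],"twist":[0,0,0]}]' --squeeze 60

```text
clock: 4.75
eef_pos: [480.1, 298.0, 23.2]
tcp_rot: [-3.141, -0.0, -0.403]
contact_force: [-0.4, 0.2, 4.7]
opening: 0.255
```

```bash
python3 snap.py w4
```

```text
clock 4.75
eef_pos [480.0829 298.0378  23.25  ]
tcp_rot [-3.1413e+00 -2.0000e-04 -4.0310e-01]
contact_force [-0.396   0.2118  4.7045]
opening 0.2546
```

View pics/w4.png

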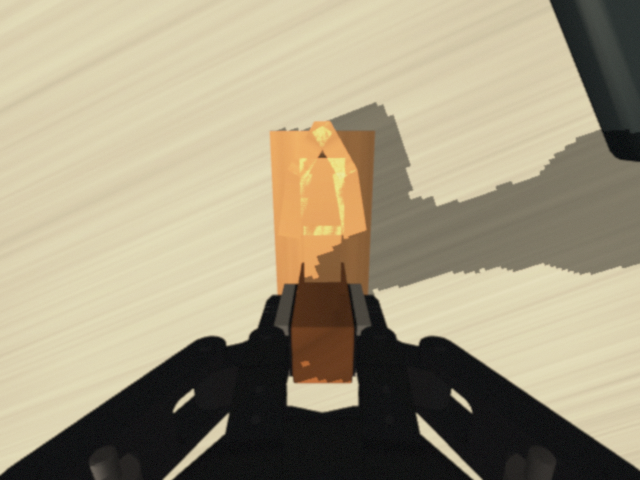

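Run:
```python
from h import *
import pickle
p=cv2.imread('pics/w4.png');crop(p,250,110,140,190,4,'pics/c7.png')
c,d,s=pickle.load(open('pics/w4.pkl','rb'))
print(s['contact_force'])
```

```text
[-0.39600576  0.21184651  4.70449215]
```

View pics/c7.png

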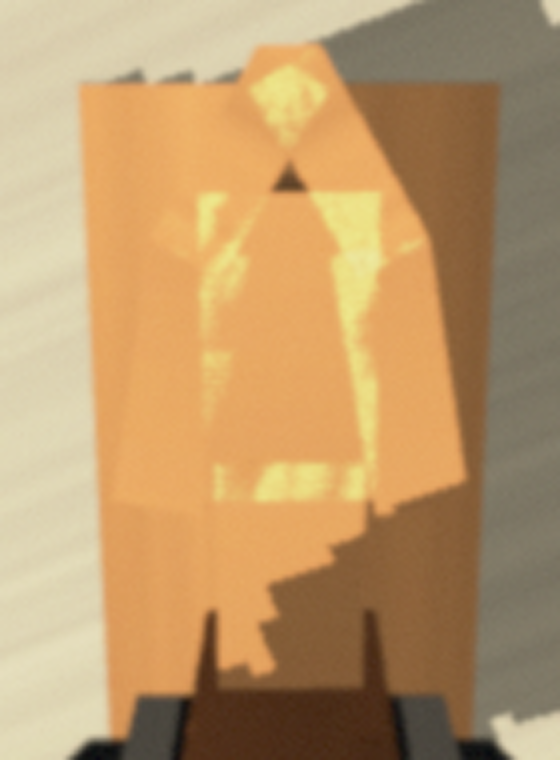

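```bash
cat > inhand.py <<'E'
from h import *
import pickle
def tool(s):
    from scipy.spatial.transform import Rotation as Ro
    return Ro.from_euler('xyz',s['tcp_rot']).as_matrix()
E
python3 - <<'E'
from inhand import *
c,d,s=pickle.load(open('pics/w4.pkl','rb'));R=tool(s);e=s['eef_pos']
f=lambda pts,z:np.array([deproj(c,250+(a+.5)/4-.5,110+(b+.5)/4-.5,z) for a,b in pts])
T=lambda P:np.round((P-e)@R,2)
A=f([(80,84),(499,84),(110,720),(472,720)],4);N=f([(258,45),(321,45)],28);K=np.array([deproj(c,u,v,64) for u,v in((291,327),(355,327),(292,383),(352,383))])
print('foot',T(A));print('nose',T(N));print('block',T(K))
E
```

```text
foot [[ 76.33 -25.09  19.27]
 [ 76.34  22.45  19.26]
 [ -3.67 -24.91  19.26]
 [ -3.64  22.7   19.24]]
nose [[80.28 -4.32 -4.74]
 [80.28  1.72 -4.74]]
block [[ 12.75 -11.91 -40.74]
 [ 12.76  10.07 -40.75]
 [-10.77 -12.2  -40.75]
 [-10.75   9.68 -40.75]]
```

The wedge sits straight in the grip (camera bias is about -1.2 mm in tool y). Now I'll lift, turn to the vise yaw, and look.

Request:
jog_arm --moves '[{"grip":1,"translation":[0,0,-0.004],"twist":[0,0,0]},{"grip":1,"translation":[0,0,-0.016],"twist":[0,0,0]},{"grip":1,"translation":[0,0,-0.03],"twist":[0,0,0]},{"grip":1,"translation":[0,0,-0.035],"twist":[0,0,0]},{"grip":1,"translation":[0,0,-0.035],"twist":[0,0,-0.118]},{"grip":1,"translation":[0,0,-0.03],"twist":[0,0,-0.118]},{"grip":1,"translation":[0,0,0],"twist":[0,0,-0.118]},{"grip":1,"translation":[0,0,0],"twist":[0,0,-0.119]},{"grip":1,"translation":[0,0,0],"twist":[0,0,-0.119]},{"grip":1,"translation":[0,0,0],"twist":[0,0,0]}]'

```text
clock: 5.63
eef_pos: [479.6, 297.6, 173.1]
tcp_rot: [3.141, 0.0, 0.194]
contact_force: [0.2, 0.3, -0.6]
opening: 0.25
```

Request:
jog_arm --moves '[{"grip":1,"translation":[-0.017,0.0334,0],"twist":[0,0,0]},{"grip":1,"translation":[-0.017,0.0334,0],"twist":[0,0,0]},{"grip":1,"translation":[-0.017,0.0334,0],"twist":[0,0,0]},{"grip":1,"translation":[-0.017,0.0334,0],"twist":[0,0,0]},{"grip":1,"translation":[-0.017,0.0334,0],"twist":[0,0,0]},{"grip":1,"translation":[-0.017,0.0334,0],"twist":[0,0,0]},{"grip":1,"translation":[-0.017,0.0334,0],"twist":[0,0,0]},{"grip":1,"translation":[-0.017,0.0334,0],"twist":[0,0,0]},{"grip":1,"translation":[0,0,0],"twist":[0,0,0]},{"grip":1,"translation":[0,0,0],"twist":[0,0,0]}]'

```text
clock: 6.47
eef_pos: [395.7, 8.3, 173.0]
tcp_rot: [-3.142, 0.0, 0.181]
contact_force: [1.5, 1.0, -1.9]
opening: 0.252
```

```bash
python3 snap.py w5
```

```text
clock 6.4667
eef_pos [395.7431   8.325  172.9985]
tcp_rot [-3.1415e+00  4.0000e-04  1.8100e-01]
contact_force [ 1.4954  1.0176 -1.8977]
opening 0.2524
```

View pics/w5.png

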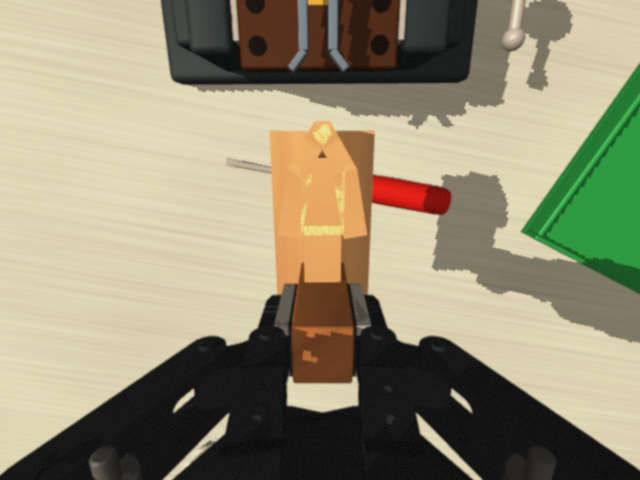

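Request:
jog_arm --moves '[{"grip":1,"translation":[0,0,0.02],"twist":[0,0,0]},{"grip":1,"translation":[0,0,0.02],"twist":[0,0,0]},{"grip":1,"translation":[0,0,0.014],"twist":[0,0,0]},{"grip":1,"translation":[0,0,0],"twist":[0,0,0]},{"grip":1,"translation":[0,0,0],"twist":[0,0,0]},{"grip":1,"translation":[0,0,0],"twist":[0,0,0]}]'

```text
clock: 7.02
eef_pos: [397.1, 10.7, 119.6]
tcp_rot: [-3.142, -0.0, 0.189]
contact_force: [0.1, -0.3, -1.2]
opening: 0.251
```

```bash
python3 snap.py w6
python3 - <<'E'
from h import *
p=cv2.imread('pics/w6.png');crop(p,210,0,220,160,3.6,'pics/c8.png')
E
```

```text
clock 7.0167
eef_pos [397.1478  10.6637 119.6079]
tcp_rot [-3.1416e+00 -4.0000e-04  1.8930e-01]
contact_force [ 0.08   -0.2873 -1.1815]
opening 0.2509
```

View pics/w6.png

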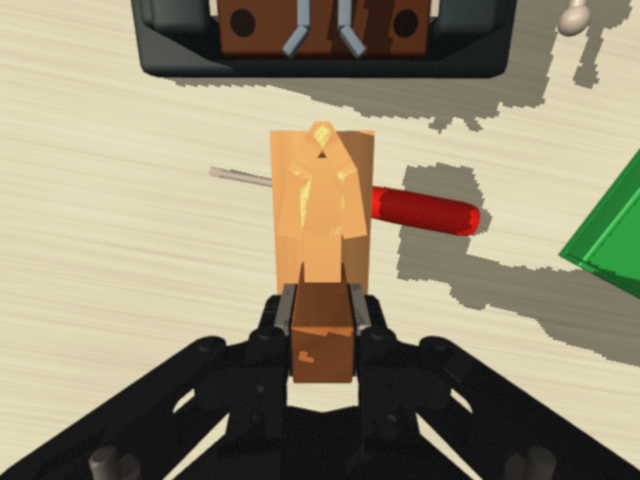

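View pics/c8.png

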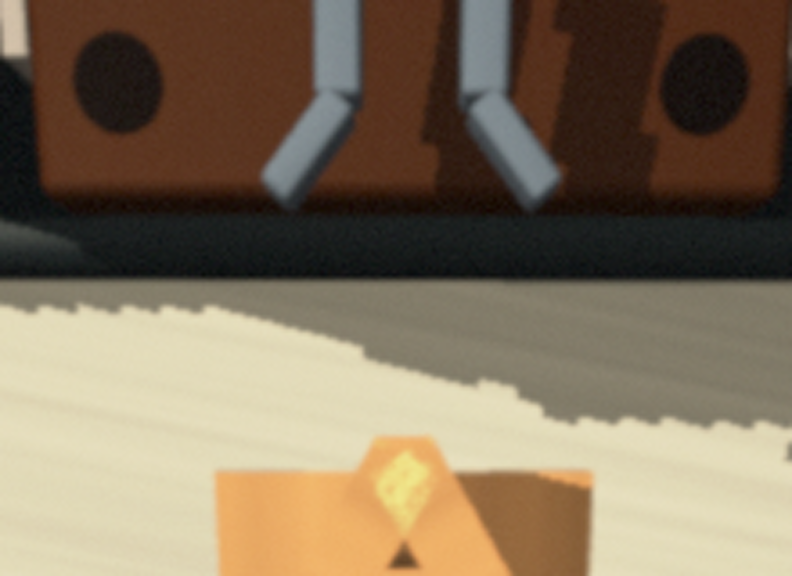

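Run:
```python
from inhand import *
c,d,s=pickle.load(open('pics/w6.pkl','rb'));R=tool(s);e=s['eef_pos']
f=lambda pts,z:np.array([deproj(c,210+(a+.5)/3.6-.5,(b+.5)/3.6-.5,z) for a,b in pts])
T=lambda P:np.round((P-e)@R,2)
z0=e[2]-23.2
print('foot',T(f([(216,471),(592,471)],z0+4)));print('nose',T(f([(377,438),(432,438)],z0+28)))
print('jaw inner',T(f([(357,95),(461,95),(358,5),(461,5)],112)));print('mouth',T(f([(263,176),(560,178)],112)))
print('board near',T(f([(45,185),(775,185)],90)))
```

```text
foot [[ 77.08 -24.8   19.23]
 [ 77.1   22.57  19.23]]
nose [[80.8  -3.97 -4.76]
 [80.81  1.89 -4.76]]
jaw inner [[115.84  -6.15   7.66]
 [115.85   5.01   7.66]
 [124.15  -5.95   7.66]
 [124.16   4.89   7.66]]
mouth [[108.07 -16.51   7.66]
 [107.89  15.94   7.65]]
board near [[111.25 -46.2   29.66]
 [111.28  45.44  29.66]]
```

The wedge needs about +0.6 mm in tool y and 0.9 mm lower. Correct that, then advance to just before the mouth.

Request:
jog_arm --moves '[{"grip":1,"translation":[0,0.0006,0.0009],"twist":[0,0,0]},{"grip":1,"translation":[0.006,0,0],"twist":[0,0,0]},{"grip":1,"translation":[0.006,0,0],"twist":[0,0,0]},{"grip":1,"translation":[0.006,0,0],"twist":[0,0,0]},{"grip":1,"translation":[0.004,0,0],"twist":[0,0,0]},{"grip":1,"translation":[0.002,0,0],"twist":[0,0,0]},{"grip":1,"translation":[0,0,0],"twist":[0,0,0]},{"grip":1,"translation":[0,0,0],"twist":[0,0,0]},{"grip":1,"translation":[0,0,0],"twist":[0,0,0]}]'

```text
clock: 7.82
eef_pos: [419.9, 13.8, 118.1]
tcp_rot: [-3.142, 0.001, 0.189]
contact_force: [-0.8, -0.5, -1.0]
opening: 0.252
```

```bash
python3 snap.py w7
python3 - <<'E'
from h import *
p=cv2.imread('pics/w7.png');crop(p,210,0,220,160,3.6,'pics/c9.png')
E
```

```text
clock 7.8167
eef_pos [419.8523  13.7913 118.057 ]
tcp_rot [-3.1415e+00  5.0000e-04  1.8880e-01]
contact_force [-0.7848 -0.4827 -0.9666]
opening 0.2518
```

View pics/c9.png

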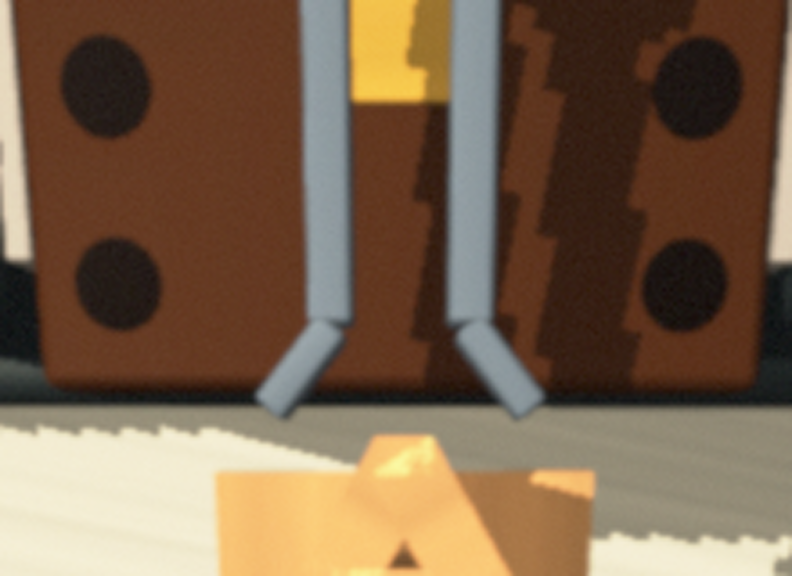

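Nose centre column is 405 against clip centre about 400 (roughly -0.5 mm), and z is 0.6 low. I'll correct and enter slowly.

Request:
jog_arm --moves '[{"grip":1,"translation":[0,-0.0005,-0.0006],"twist":[0,0,0]},{"grip":1,"translation":[0,0,0],"twist":[0,0,0]},{"grip":1,"translation":[0.002,0,0],"twist":[0,0,0]},{"grip":1,"translation":[0.002,0,0],"twist":[0,0,0]},{"grip":1,"translation":[0.002,0,0],"twist":[0,0,0]},{"grip":1,"translation":[0.001,0,0],"twist":[0,0,0]},{"grip":1,"translation":[0,0,0],"twist":[0,0,0]},{"grip":1,"translation":[0,0,0],"twist":[0,0,0]}]'

```text
clock: 8.53
eef_pos: [427.0, 15.7, 118.7]
tcp_rot: [-3.142, 0.0, 0.189]
contact_force: [-0.9, 0.7, -1.2]
opening: 0.253
```

```bash
python3 snap.py w8
python3 - <<'E'
from h import *
p=cv2.imread('pics/w8.png');crop(p,210,0,220,160,3.6,'pics/c10.png')
E
```

```text
clock 8.5333
eef_pos [427.0334  15.664  118.7421]
tcp_rot [-3.1416e+00  1.0000e-04  1.8880e-01]
contact_force [-0.8932  0.7331 -1.1973]
opening 0.2528
```

View pics/c10.png

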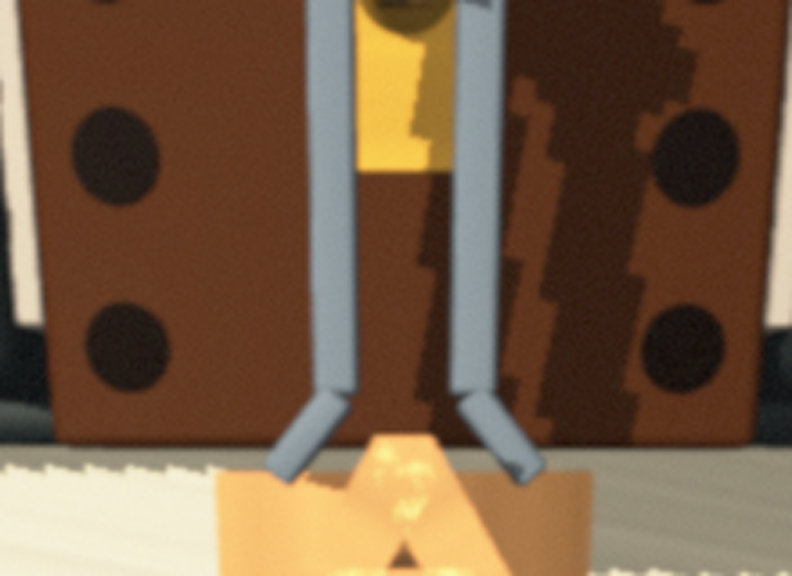

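Centred now (wedge 405, clip about 404), foot passing beneath the flare. I'll go on slowly, watching the force.

Request:
jog_arm --moves '[{"grip":1,"translation":[0.0015,0,0],"twist":[0,0,0]},{"grip":1,"translation":[0.0015,0,0],"twist":[0,0,0]},{"grip":1,"translation":[0.0015,0,0],"twist":[0,0,0]},{"grip":1,"translation":[0.0015,0,0],"twist":[0,0,0]},{"grip":1,"translation":[0.001,0,0],"twist":[0,0,0]},{"grip":1,"translation":[0,0,0],"twist":[0,0,0]}]'

```text
clock: 9.08
eef_pos: [434.2, 17.0, 118.8]
tcp_rot: [3.142, -0.0, 0.189]
contact_force: [-0.0, -0.2, -1.2]
opening: 0.251
```

Request:
jog_arm --moves '[{"grip":1,"translation":[0.001,0,0],"twist":[0,0,0]},{"grip":1,"translation":[0.001,0,0],"twist":[0,0,0]},{"grip":1,"translation":[0.001,0,0],"twist":[0,0,0]},{"grip":1,"translation":[0.001,0,0],"twist":[0,0,0]},{"grip":1,"translation":[0,0,0],"twist":[0,0,0]}]'

```text
clock: 9.5
eef_pos: [437.5, 17.7, 118.7]
tcp_rot: [-3.142, 0.001, 0.189]
contact_force: [-1.1, 0.9, -1.2]
opening: 0.251
```

```bash
python3 snap.py w9
python3 - <<'E'
from h import *
p=cv2.imread('pics/w9.png');crop(p,210,0,220,160,3.6,'pics/c11.png')
E
```

```text
clock 9.5
eef_pos [437.542   17.6986 118.6522]
tcp_rot [-3.1415e+00  7.0000e-04  1.8880e-01]
contact_force [-1.0736  0.8612 -1.1834]
opening 0.251
```

View pics/c11.png

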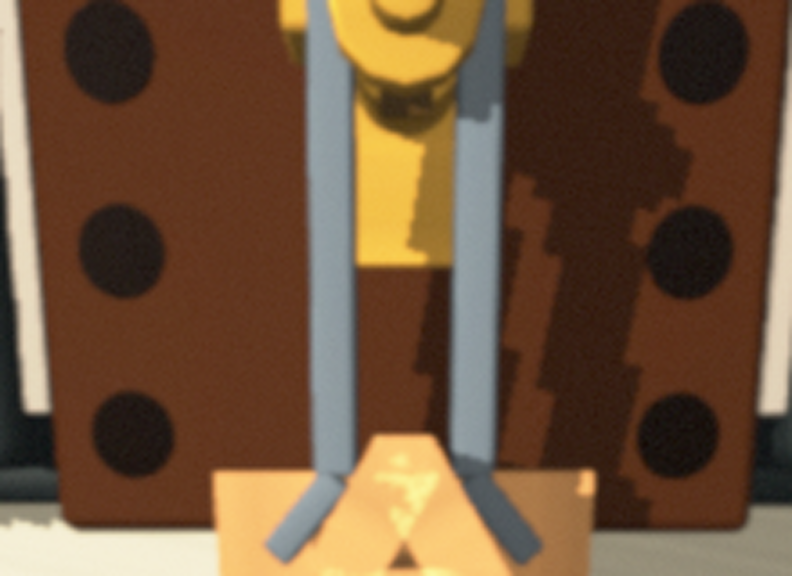

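Contact is about to begin, and everything is still centred. Continue.

Request:
jog_arm --moves '[{"grip":1,"translation":[0.001,0,0],"twist":[0,0,0]},{"grip":1,"translation":[0.001,0,0],"twist":[0,0,0]},{"grip":1,"translation":[0.001,0,0],"twist":[0,0,0]},{"grip":1,"translation":[0.001,0,0],"twist":[0,0,0]},{"grip":1,"translation":[0,0,0],"twist":[0,0,0]}]'

```text
clock: 9.97
eef_pos: [441.7, 18.5, 118.7]
tcp_rot: [-3.142, 0.0, 0.189]
contact_force: [-3.2, -1.0, -0.9]
opening: 0.253
```

Request:
jog_arm --moves '[{"grip":1,"translation":[0.001,0,0],"twist":[0,0,0]},{"grip":1,"translation":[0.001,0,0],"twist":[0,0,0]},{"grip":1,"translation":[0.001,0,0],"twist":[0,0,0]},{"grip":1,"translation":[0.001,0,0],"twist":[0,0,0]},{"grip":1,"translation":[0,0,0],"twist":[0,0,0]}]'

```text
clock: 10.38
eef_pos: [445.8, 19.2, 118.8]
tcp_rot: [-3.142, -0.0, 0.189]
contact_force: [-2.4, -0.4, -2.5]
opening: 0.246
```

Request:
jog_arm --moves '[{"grip":1,"translation":[0.001,0,0],"twist":[0,0,0]},{"grip":1,"translation":[0.001,0,0],"twist":[0,0,0]},{"grip":1,"translation":[0.001,0,0],"twist":[0,0,0]},{"grip":1,"translation":[0.001,0,0],"twist":[0,0,0]},{"grip":1,"translation":[0,0,0],"twist":[0,0,0]}]'

```text
clock: 10.8
eef_pos: [449.7, 20.0, 118.8]
tcp_rot: [3.142, -0.0, 0.189]
contact_force: [-2.5, -1.0, -2.2]
opening: 0.25
```

```bash
python3 snap.py w10
python3 - <<'E'
from h import *
p=cv2.imread('pics/w10.png');crop(p,210,0,220,160,3.6,'pics/c12.png')
E
```

```text
clock 10.8
eef_pos [449.7144  19.9754 118.7605]
tcp_rot [ 3.1416 -0.      0.1888]
contact_force [-2.5401 -1.013  -2.1601]
opening 0.2502
```

View pics/c12.png

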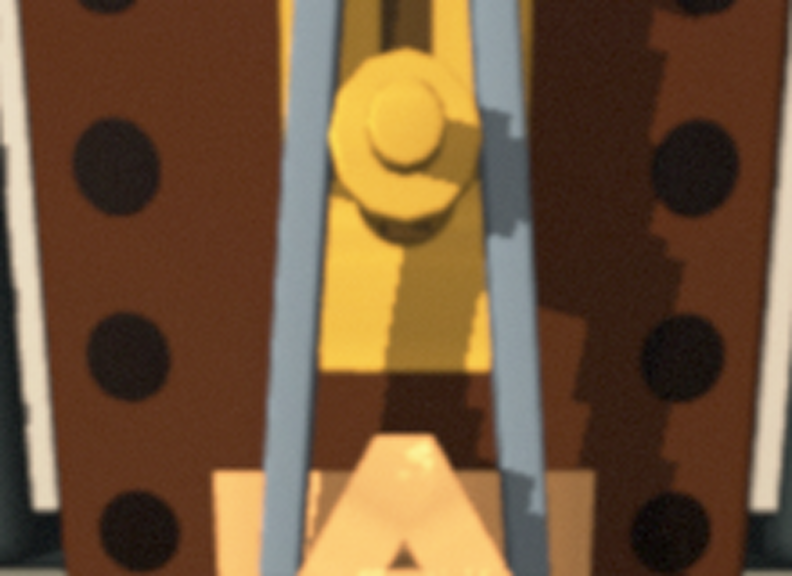

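The jaws spread symmetrically. The head's front edge is at crop (405,218) and the nose at (405,436).

Run:
```python
from inhand import *
c,d,s=pickle.load(open('pics/w10.pkl','rb'));R=tool(s);e=s['eef_pos']
f=lambda pts,z:np.array([deproj(c,210+(a+.5)/3.6-.5,(b+.5)/3.6-.5,z) for a,b in pts])
T=lambda P:np.round((P-e)@R,2)
print('nose',T(f([(405,436)],123.5)),'head front',T(f([(405,218)],119)),'head low',T(f([(405,222)],114)),'head sides',T(f([(330,135),(480,135)],119)),'pin top',T(f([(407,122)],125)))
```

```text
nose [[81.01 -0.99 -4.74]] head front [[102.66  -1.    -0.24]] head low [[103.09  -1.     4.76]] head sides [[110.34  -8.7   -0.24]
 [110.34   6.69  -0.24]] pin top [[110.16  -0.81  -6.24]]
```

About 21 mm to go.

Request:
jog_arm --moves '[{"grip":1,"translation":[0.001,0,0],"twist":[0,0,0]},{"grip":1,"translation":[0.001,0,0],"twist":[0,0,0]},{"grip":1,"translation":[0.001,0,0],"twist":[0,0,0]},{"grip":1,"translation":[0.001,0,0],"twist":[0,0,0]},{"grip":1,"translation":[0,0,0],"twist":[0,0,0]}]'

```text
clock: 11.27
eef_pos: [454.4, 20.8, 119.0]
tcp_rot: [3.141, -0.002, 0.189]
contact_force: [-0.2, -0.3, -1.5]
opening: 0.25
```

Request:
jog_arm --moves '[{"grip":1,"translation":[0.001,0,0],"twist":[0,0,0]},{"grip":1,"translation":[0.001,0,0],"twist":[0,0,0]},{"grip":1,"translation":[0.001,0,0],"twist":[0,0,0]},{"grip":1,"translation":[0.001,0,0],"twist":[0,0,0]},{"grip":1,"translation":[0,0,0],"twist":[0,0,0]}]'

```text
clock: 11.68
eef_pos: [457.8, 21.5, 118.8]
tcp_rot: [3.142, -0.0, 0.189]
contact_force: [-1.4, -0.7, -2.7]
opening: 0.251
```

Request:
jog_arm --moves '[{"grip":1,"translation":[0.001,0,0],"twist":[0,0,0]},{"grip":1,"translation":[0.001,0,0],"twist":[0,0,0]},{"grip":1,"translation":[0.001,0,0],"twist":[0,0,0]},{"grip":1,"translation":[0.001,0,0],"twist":[0,0,0]},{"grip":1,"translation":[0,0,0],"twist":[0,0,0]}]'

```text
clock: 12.1
eef_pos: [461.6, 22.2, 118.8]
tcp_rot: [3.142, -0.0, 0.189]
contact_force: [-0.8, -0.4, -0.7]
opening: 0.248
```

```bash
python3 snap.py w11
python3 - <<'E'
from h import *
p=cv2.imread('pics/w11.png');crop(p,210,0,220,160,3.6,'pics/c13.png')
E
```

```text
clock 12.1
eef_pos [461.6085  22.2399 118.7783]
tcp_rot [ 3.1416e+00 -2.0000e-04  1.8880e-01]
contact_force [-0.84   -0.4406 -0.6706]
opening 0.2478
```

View pics/c13.png

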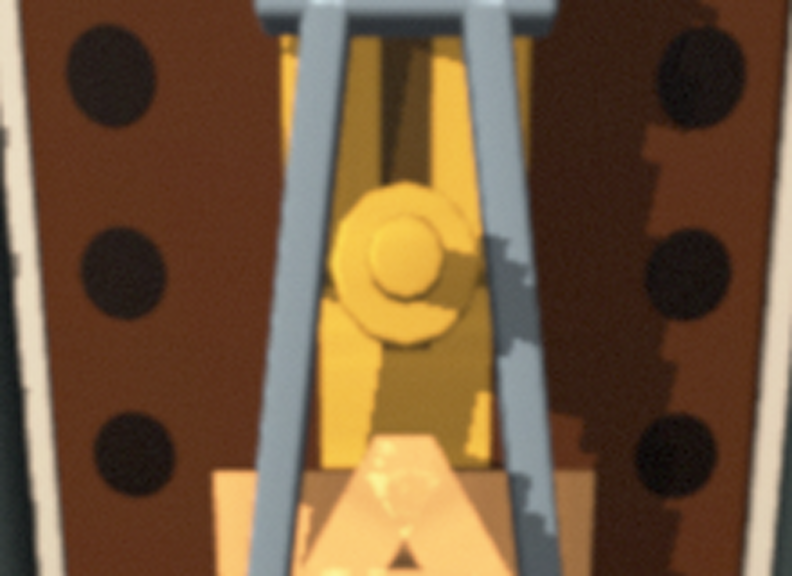

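Request:
jog_arm --moves '[{"grip":1,"translation":[0.001,0,0],"twist":[0,0,0]},{"grip":1,"translation":[0.001,0,0],"twist":[0,0,0]},{"grip":1,"translation":[0.001,0,0],"twist":[0,0,0]},{"grip":1,"translation":[0.001,0,0],"twist":[0,0,0]},{"grip":1,"translation":[0,0,0],"twist":[0,0,0]}]'

```text
clock: 12.57
eef_pos: [465.5, 23.0, 118.8]
tcp_rot: [-3.142, -0.0, 0.189]
contact_force: [-2.2, -0.1, -2.4]
opening: 0.249
```

Request:
jog_arm --moves '[{"grip":1,"translation":[0.0005,0,0],"twist":[0,0,0]},{"grip":1,"translation":[0.0005,0,0],"twist":[0,0,0]},{"grip":1,"translation":[0.0005,0,0],"twist":[0,0,0]},{"grip":1,"translation":[0.0005,0,0],"twist":[0,0,0]},{"grip":1,"translation":[0,0,0],"twist":[0,0,0]}]'

```text
clock: 12.98
eef_pos: [467.4, 23.3, 118.8]
tcp_rot: [3.142, -0.0, 0.189]
contact_force: [-3.0, -0.2, -1.0]
opening: 0.251
```

```bash
python3 snap.py w12
python3 - <<'E'
from h import *
p=cv2.imread('pics/w12.png');crop(p,210,0,220,160,3.6,'pics/c14.png')
E
```

```text
clock 12.9833
eef_pos [467.3504  23.3139 118.7763]
tcp_rot [ 3.1416e+00 -1.0000e-04  1.8870e-01]
contact_force [-2.9622 -0.1827 -0.989 ]
opening 0.2507
```

View pics/c14.png

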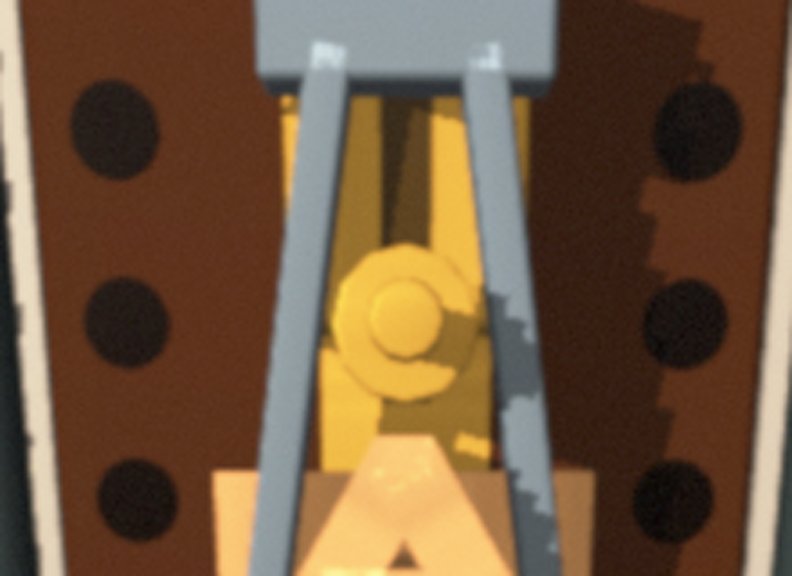

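About 3 mm left.

Request:
jog_arm --moves '[{"grip":1,"translation":[0.0005,0,0],"twist":[0,0,0]},{"grip":1,"translation":[0.0005,0,0],"twist":[0,0,0]},{"grip":1,"translation":[0.0005,0,0],"twist":[0,0,0]},{"grip":1,"translation":[0.0003,0,0],"twist":[0,0,0]},{"grip":1,"translation":[0,0,0],"twist":[0,0,0]}]'

```text
clock: 13.45
eef_pos: [469.1, 23.7, 118.8]
tcp_rot: [3.142, -0.0, 0.189]
contact_force: [-1.5, 0.2, -1.3]
opening: 0.251
```

Request:
jog_arm --moves '[{"grip":1,"translation":[0.0003,0,0],"twist":[0,0,0]},{"grip":1,"translation":[0.0003,0,0],"twist":[0,0,0]},{"grip":1,"translation":[0,0,0],"twist":[0,0,0]}]'

```text
clock: 13.7
eef_pos: [469.6, 23.8, 118.8]
tcp_rot: [-3.142, -0.0, 0.189]
contact_force: [-1.7, -0.2, -1.8]
opening: 0.248
```

Request:
jog_arm --moves '[{"grip":1,"translation":[0.0003,0,0],"twist":[0,0,0]},{"grip":1,"translation":[0.0003,0,0],"twist":[0,0,0]},{"grip":1,"translation":[0,0,0],"twist":[0,0,0]}]'

```text
clock: 13.95
eef_pos: [470.3, 23.9, 118.8]
tcp_rot: [-3.142, -0.0, 0.189]
contact_force: [-2.5, -0.6, -1.7]
opening: 0.252
```

Request:
jog_arm --moves '[{"grip":1,"translation":[0.0003,0,0],"twist":[0,0,0]},{"grip":1,"translation":[0,0,0],"twist":[0,0,0]}]'

```text
clock: 14.12
eef_pos: [470.5, 24.0, 118.8]
tcp_rot: [-3.142, -0.0, 0.189]
contact_force: [-1.8, 0.6, -1.2]
opening: 0.25
```

Request:
jog_arm --moves '[{"grip":1,"translation":[0.0003,0,0],"twist":[0,0,0]},{"grip":1,"translation":[0,0,0],"twist":[0,0,0]}]'

```text
clock: 14.28
eef_pos: [470.8, 24.0, 118.8]
tcp_rot: [-3.142, 0.0, 0.189]
contact_force: [-2.7, 0.2, -1.6]
opening: 0.246
```

```bash
python3 snap.py w13
python3 - <<'E'
from h import *
p=cv2.imread('pics/w13.png');crop(p,210,0,220,160,3.6,'pics/c15.png')
E
```

```text
clock 14.2833
eef_pos [470.821   23.995  118.7618]
tcp_rot [-3.1416  0.      0.1888]
contact_force [-2.7186  0.2069 -1.5964]
opening 0.2464
```

View pics/c15.png

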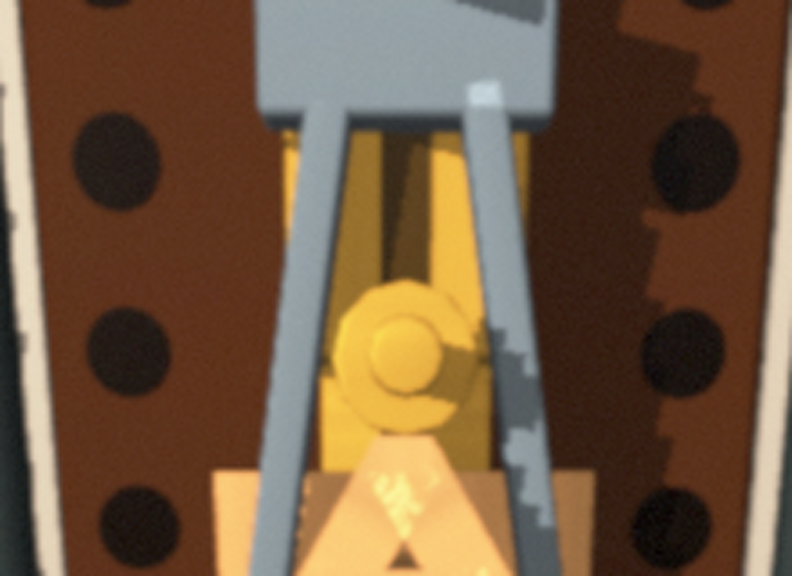

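Request:
jog_arm --moves '[{"grip":1,"translation":[0.0003,0,0],"twist":[0,0,0]},{"grip":1,"translation":[0,0,0],"twist":[0,0,0]}]'

```text
clock: 14.5
eef_pos: [470.8, 24.0, 118.7]
tcp_rot: [-3.142, 0.001, 0.189]
contact_force: [-3.3, -0.3, -0.6]
opening: 0.253
```

Request:
jog_arm --moves '[{"grip":1,"translation":[0.0003,0,0],"twist":[0,0,0]},{"grip":1,"translation":[0,0,0],"twist":[0,0,0]}]'

```text
clock: 14.67
eef_pos: [470.9, 24.1, 118.7]
tcp_rot: [-3.142, 0.001, 0.189]
contact_force: [-5.4, -0.2, 0.9]
opening: 0.247
```

Request:
jog_arm --moves '[{"grip":1,"translation":[0.0003,0,0],"twist":[0,0,0]},{"grip":1,"translation":[0,0,0],"twist":[0,0,0]}]'

```text
clock: 14.83
eef_pos: [470.9, 24.1, 118.6]
tcp_rot: [-3.141, 0.002, 0.189]
contact_force: [-5.5, -1.5, 1.3]
opening: 0.251
```

Contact is felt: advance stalled at 470.9 and force rose from about 2.5 to 5.5 N. Hold there.

Request:
jog_arm --moves '[{"grip":1,"translation":[0,0,0],"twist":[0,0,0]},{"grip":1,"translation":[0,0,0],"twist":[0,0,0]},{"grip":1,"translation":[0,0,0],"twist":[0,0,0]},{"grip":1,"translation":[0,0,0],"twist":[0,0,0]},{"grip":1,"translation":[0,0,0],"twist":[0,0,0]}]'

```text
clock: 15.25
eef_pos: [470.9, 24.1, 118.6]
tcp_rot: [-3.142, 0.001, 0.189]
contact_force: [-6.0, -1.3, -0.2]
opening: 0.253
```

Request:
jog_arm --moves '[{"grip":1,"translation":[0,0,0],"twist":[0,0,0]},{"grip":1,"translation":[0,0,0],"twist":[0,0,0]},{"grip":1,"translation":[0,0,0],"twist":[0,0,0]},{"grip":1,"translation":[0,0,0],"twist":[0,0,0]},{"grip":1,"translation":[0,0,0],"twist":[0,0,0]}]'

```text
clock: 15.67
eef_pos: [471.0, 24.1, 118.6]
tcp_rot: [-3.141, 0.001, 0.189]
contact_force: [-5.7, -1.6, 0.8]
opening: 0.252
```

```bash
python3 snap.py w14
python3 - <<'E'
from h import *
p=cv2.imread('pics/w14.png');crop(p,200,0,240,300,2,'pics/c16.png')
s=r.sense();print(s['joint_efforts'],s['wrist_torque'])
E
```

```text
clock 15.6667
eef_pos [470.9513  24.0825 118.644 ]
tcp_rot [-3.1415e+00  1.4000e-03  1.8880e-01]
contact_force [-5.7356 -1.5957  0.8222]
opening 0.252
[ 4.76706158e-01 -4.64345098e+01 -2.95466083e+01  2.34412160e-01
 -1.91107169e+00 -1.29304128e-02] [-0.15748792  0.95886722  0.00755249]
```

View pics/c16.png

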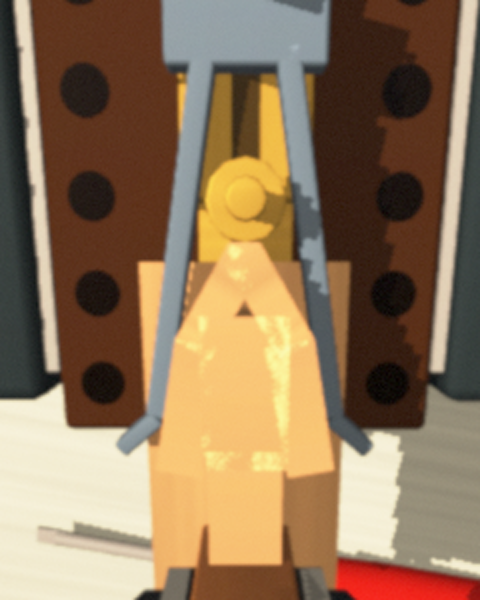

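The wedge is home with about 3 N bearing on the head, held over 0.8 s, jaws spread symmetrically. I'll relax the excess push slightly and ease straight up.

Request:
jog_arm --moves '[{"grip":1,"translation":[-0.0004,0,0],"twist":[0,0,0]},{"grip":1,"translation":[0,0,-0.0005],"twist":[0,0,0]},{"grip":1,"translation":[0,0,-0.001],"twist":[0,0,0]},{"grip":1,"translation":[0,0,-0.001],"twist":[0,0,0]},{"grip":1,"translation":[0,0,0],"twist":[0,0,0]}]'

```text
clock: 16.13
eef_pos: [471.0, 24.1, 121.3]
tcp_rot: [-3.142, 0.001, 0.189]
contact_force: [-5.0, -0.9, -2.7]
opening: 0.247
```

Request:
jog_arm --moves '[{"grip":1,"translation":[0,0,-0.001],"twist":[0,0,0]},{"grip":1,"translation":[0,0,-0.001],"twist":[0,0,0]},{"grip":1,"translation":[0,0,-0.001],"twist":[0,0,0]},{"grip":1,"translation":[0,0,0],"twist":[0,0,0]}]'

```text
clock: 16.47
eef_pos: [471.0, 24.1, 124.4]
tcp_rot: [-3.142, 0.0, 0.189]
contact_force: [-5.6, -1.1, -2.4]
opening: 0.252
```

```bash
python3 snap.py w15
python3 - <<'E'
from h import *
p=cv2.imread('pics/w15.png');crop(p,200,0,240,300,2,'pics/c17.png')
p,d=r.grab_frame('scene');cv2.imwrite('pics/s15.png',p[...,::-1]);crop(p[...,::-1],260,160,140,130,5,'pics/s15c.png')
E
```

```text
clock 16.4667
eef_pos [471.0358  24.0795 124.3672]
tcp_rot [-3.1415e+00  5.0000e-04  1.8880e-01]
contact_force [-5.5791 -1.0945 -2.3641]
opening 0.252
```

View pics/c17.png

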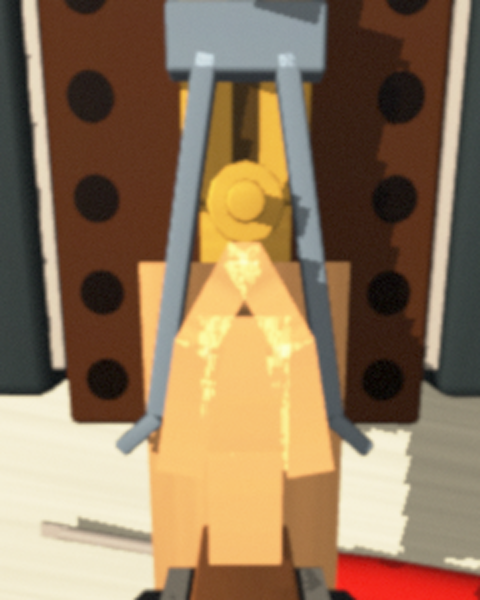

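View pics/s15c.png

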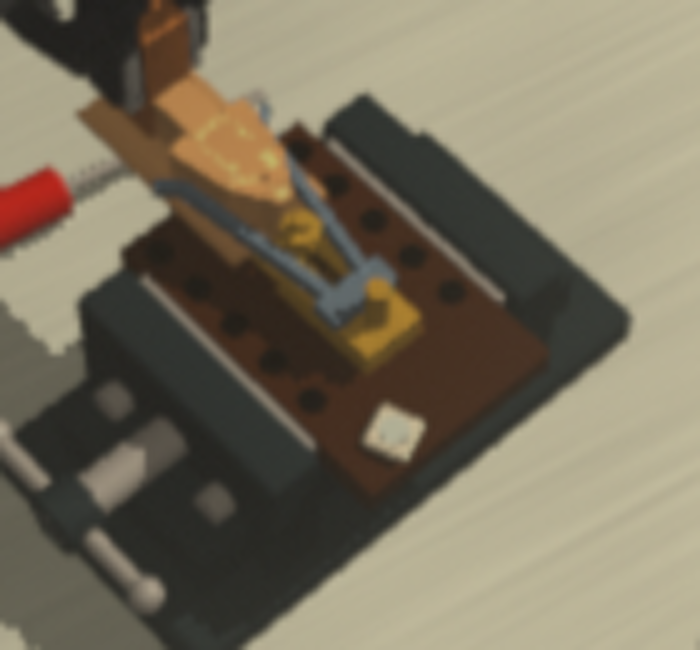

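The clip rises with the wedge with no snag. Continue.

Request:
jog_arm --moves '[{"grip":1,"translation":[-0.0003,0,0],"twist":[0,0,0]},{"grip":1,"translation":[0,0,-0.001],"twist":[0,0,0]},{"grip":1,"translation":[0,0,-0.001],"twist":[0,0,0]},{"grip":1,"translation":[0,0,-0.001],"twist":[0,0,0]},{"grip":1,"translation":[0,0,-0.001],"twist":[0,0,0]},{"grip":1,"translation":[0,0,0],"twist":[0,0,0]}]'

```text
clock: 17.07
eef_pos: [471.0, 24.0, 128.5]
tcp_rot: [-3.142, -0.0, 0.189]
contact_force: [-4.3, -0.3, -3.3]
opening: 0.25
```

Request:
jog_arm --moves '[{"grip":1,"translation":[0,0,-0.001],"twist":[0,0,0]},{"grip":1,"translation":[0,0,-0.001],"twist":[0,0,0]},{"grip":1,"translation":[0,0,-0.001],"twist":[0,0,0]},{"grip":1,"translation":[0,0,-0.001],"twist":[0,0,0]},{"grip":1,"translation":[0,0,-0.001],"twist":[0,0,0]},{"grip":1,"translation":[0,0,0],"twist":[0,0,0]}]'

```text
clock: 17.57
eef_pos: [471.1, 24.1, 133.5]
tcp_rot: [3.142, -0.0, 0.189]
contact_force: [-3.8, -0.4, -2.3]
opening: 0.255
```

```bash
python3 snap.py w16
python3 - <<'E'
from h import *
p=cv2.imread('pics/w16.png');crop(p,200,0,240,300,2,'pics/c18.png')
p,d=r.grab_frame('scene');crop(p[...,::-1],260,160,140,130,5,'pics/s16c.png')
E
```

```text
clock 17.5667
eef_pos [471.0801  24.0551 133.4986]
tcp_rot [ 3.1416e+00 -2.0000e-04  1.8880e-01]
contact_force [-3.7804 -0.3632 -2.3176]
opening 0.2548
```

View pics/c18.png

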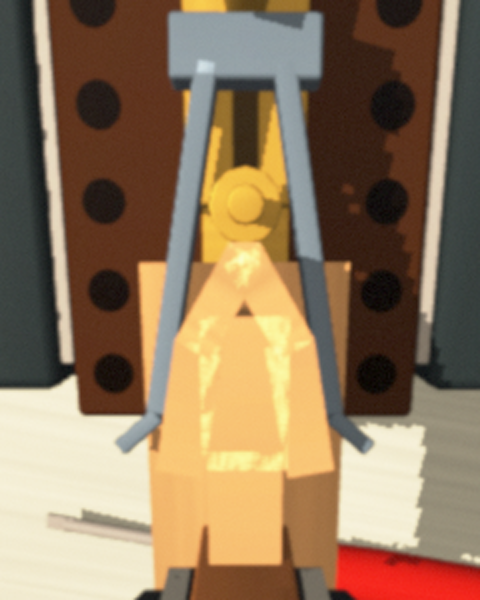

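View pics/s16c.png

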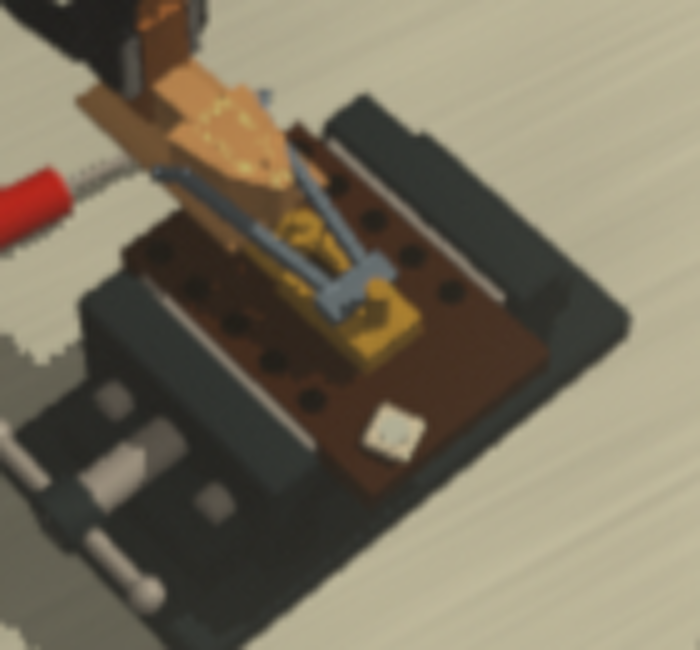

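The spine appears to stay low while the wedge rises. I'll check with depth.

Run:
```python
from inhand import *
for n,pts in (('w14',dict(spine=(323,22),jawL=(285,125),jawR=(357,125),flareL=(266,217),flareR=(379,217))),('w15',dict(spine=(323,22),jawL=(285,125),jawR=(357,125),flareL=(266,217),flareR=(379,217))),('w16',dict(spine=(323,25),spineL=(291,25),spineR=(355,25),jawLf=(298,60),jawRf=(347,60),jawL=(285,125),jawR=(357,125),flareL=(266,218),flareR=(379,218)))):
    c,d,s=pickle.load(open(f'pics/{n}.pkl','rb'));P=cloud(c,d);R=tool(s)
    for k,(u,v) in pts.items():
        print(n,k,np.round(P[v,u],1),np.round((P[v,u]-s['eef_pos'])@R,1))
```

```text
w14 spine [585.6  46.7 111.9] [116.9  -0.7   6.6]
w14 jawL [545.8  55.2 111.1] [ 79.4 -16.5   7.4]
w14 jawR [551.5  25.7 111.3] [79.4 13.6  7.2]
w14 flareL [504.9  57.5 111.3] [ 39.6 -26.5   7.3]
w14 flareR [514.6   7.2 111.4] [39.7 24.8  7.2]
w15 spine [587.2  47.  111.9] [118.4  -0.7  12.4]
w15 jawL [545.9  55.5 114.6] [ 79.4 -16.8   9.8]
w15 jawR [551.7  25.4 114.2] [79.4 13.9 10.1]
w15 flareL [505.2  57.5 117.5] [ 39.8 -26.4   6.8]
w15 flareR [515.    7.4 118.3] [40.  24.6  6.1]
w16 spine [587.6  47.  115. ] [118.8  -0.7  18.5]
w16 spineL [585.3  60.1 114.2] [119.  -14.   19.4]
w16 spineR [590.2  34.  114.7] [118.9  12.6  18.9]
w16 jawLf [572.4  54.7 117.5] [105.3 -11.1  16.1]
w16 jawRf [576.4  34.6 116.8] [105.4   9.5  16.7]
w16 jawL [545.8  55.8 120.2] [ 79.4 -17.1  13.3]
w16 jawR [551.7  25.1 121. ] [79.4 14.1 12.5]
w16 flareL [505.1  57.2 127.9] [ 39.6 -26.2   5.6]
w16 flareR [514.5   7.2 127.3] [39.5 24.7  6.2]
```

The clip tilted to about 9° until its jaws rested on the foot plate, and the spine is now rising too (112 to 115 mm). Forces are small, so continue up.

Request:
jog_arm --moves '[{"grip":1,"translation":[0,0,-0.001],"twist":[0,0,0]},{"grip":1,"translation":[0,0,-0.001],"twist":[0,0,0]},{"grip":1,"translation":[0,0,-0.001],"twist":[0,0,0]},{"grip":1,"translation":[0,0,-0.001],"twist":[0,0,0]},{"grip":1,"translation":[0,0,-0.001],"twist":[0,0,0]},{"grip":1,"translation":[0,0,0],"twist":[0,0,0]}]'

```text
clock: 18.17
eef_pos: [471.4, 24.1, 138.6]
tcp_rot: [3.141, -0.001, 0.189]
contact_force: [-1.7, -1.3, -2.5]
opening: 0.251
```

Request:
jog_arm --moves '[{"grip":1,"translation":[0,0,-0.001],"twist":[0,0,0]},{"grip":1,"translation":[0,0,-0.001],"twist":[0,0,0]},{"grip":1,"translation":[0,0,-0.001],"twist":[0,0,0]},{"grip":1,"translation":[0,0,-0.001],"twist":[0,0,0]},{"grip":1,"translation":[0,0,-0.001],"twist":[0,0,0]},{"grip":1,"translation":[0,0,0],"twist":[0,0,0]}]'

```text
clock: 18.67
eef_pos: [471.4, 24.1, 143.6]
tcp_rot: [3.142, -0.001, 0.189]
contact_force: [-0.6, -0.4, -2.3]
opening: 0.249
```

```bash
python3 snap.py w17
python3 - <<'E'
from inhand import *
p=cv2.imread('pics/w17.png');crop(p,200,0,240,300,2,'pics/c19.png')
c,d,s=pickle.load(open(f'pics/w17.pkl','rb'));P=cloud(c,d);R=tool(s)
for k,(u,v) in dict(spine=(323,25),jawL=(285,125),jawR=(357,125),flareL=(266,218),flareR=(379,218)).items():
    print(k,np.round(P[v,u],1),np.round((P[v,u]-s['eef_pos'])@R,1))
E
```

```text
clock 18.6667
eef_pos [471.3523  24.063  143.5861]
tcp_rot [ 3.1415e+00 -8.0000e-04  1.8880e-01]
contact_force [-0.5688 -0.3907 -2.3041]
opening 0.2486
spine [588.6  47.1 122.4] [119.5  -0.7  21.2]
jawL [546.2  55.8 131. ] [ 79.4 -17.1  12.6]
jawR [552.   25.2 131.8] [79.4 14.  11.8]
flareL [506.2  56.9 140.9] [ 40.4 -25.7   2.7]
flareR [515.4   7.9 140.2] [40.2 24.2  3.4]
```

View pics/c19.png

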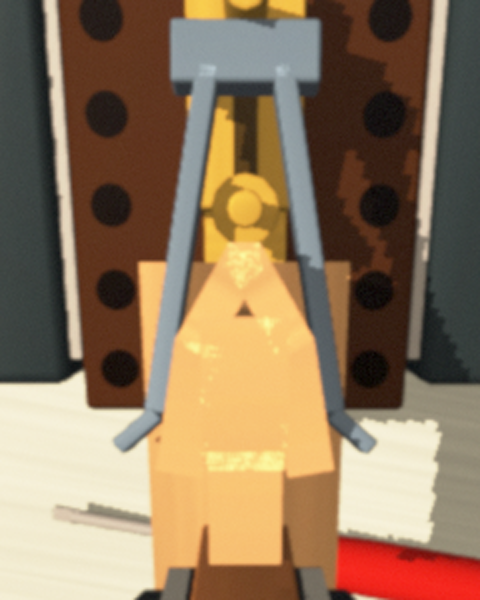

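Load on the tool is 2.3 N, which is the wedge plus clip weight, so the clip is now riding free with some droop. Keep lifting gently and recheck the tilt.

Request:
jog_arm --moves '[{"grip":1,"translation":[0,0,-0.001],"twist":[0,0,0]},{"grip":1,"translation":[0,0,-0.0015],"twist":[0,0,0]},{"grip":1,"translation":[0,0,-0.002],"twist":[0,0,0]},{"grip":1,"translation":[0,0,-0.002],"twist":[0,0,0]},{"grip":1,"translation":[0,0,-0.002],"twist":[0,0,0]},{"grip":1,"translation":[0,0,-0.002],"twist":[0,0,0]},{"grip":1,"translation":[0,0,-0.0015],"twist":[0,0,0]},{"grip":1,"translation":[0,0,-0.001],"twist":[0,0,0]},{"grip":1,"translation":[0,0,0],"twist":[0,0,0]}]'

```text
clock: 19.47
eef_pos: [471.1, 24.1, 156.5]
tcp_rot: [3.142, -0.0, 0.189]
contact_force: [-0.1, 0.1, -3.1]
opening: 0.247
```

```bash
cat > chk.py <<'E'
import sys
from inhand import *
n=sys.argv[1]
p=cv2.imread(f'pics/{n}.png');crop(p,200,0,240,300,2,f'pics/{n}c.png')
c,d,s=pickle.load(open(f'pics/{n}.pkl','rb'));P=cloud(c,d);R=tool(s)
for k,(u,v) in dict(spine=(323,27),jawL=(285,125),jawR=(357,125),flareL=(266,218),flareR=(379,218)).items():
    print(k,np.round(P[v,u],1),np.round((P[v,u]-s['eef_pos'])@R,1))
E
python3 snap.py w18; python3 chk.py w18
```

```text
clock 19.4667
eef_pos [471.1444  24.0572 156.5388]
tcp_rot [ 3.1416e+00 -5.0000e-04  1.8880e-01]
contact_force [-0.0868  0.1405 -3.0771]
opening 0.2475
spine [587.5  47.  136. ] [118.6  -0.6  20.6]
jawL [546.   55.6 144.9] [ 79.4 -17.   11.7]
jawR [551.8  25.2 145.1] [79.4 14.  11.4]
flareL [505.6  57.1 152.3] [ 40.  -26.    4.2]
flareR [515.2   7.9 153.1] [40.3 24.2  3.4]
```

View pics/w18c.png

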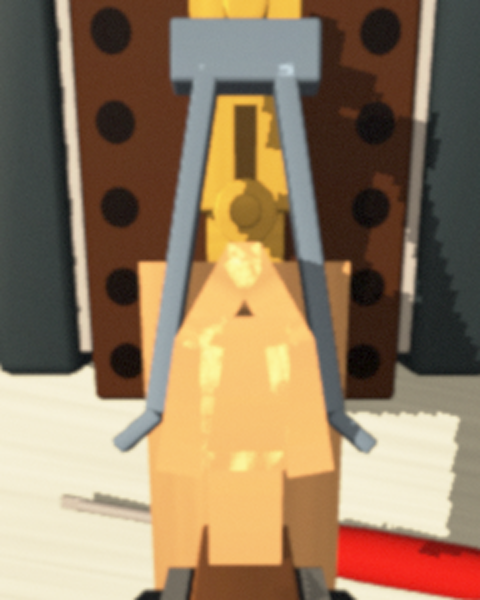

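Stable, same tilt and now off the rod. Lift another 30 mm, then carry slowly toward the tray.

Request:
jog_arm --moves '[{"grip":1,"translation":[0,0,-0.002],"twist":[0,0,0]},{"grip":1,"translation":[0,0,-0.004],"twist":[0,0,0]},{"grip":1,"translation":[0,0,-0.006],"twist":[0,0,0]},{"grip":1,"translation":[0,0,-0.006],"twist":[0,0,0]},{"grip":1,"translation":[0,0,-0.006],"twist":[0,0,0]},{"grip":1,"translation":[0,0,-0.004],"twist":[0,0,0]},{"grip":1,"translation":[0,0,-0.002],"twist":[0,0,0]},{"grip":1,"translation":[0,0,0],"twist":[0,0,0]}]'

```text
clock: 20.18
eef_pos: [471.3, 24.0, 186.9]
tcp_rot: [3.141, -0.001, 0.189]
contact_force: [-0.8, -0.4, -2.2]
opening: 0.247
```

```bash
python3 snap.py w19; python3 chk.py w19
```

```text
clock 20.1833
eef_pos [471.3446  24.0488 186.9481]
tcp_rot [ 3.1414e+00 -1.2000e-03  1.8880e-01]
contact_force [-0.7668 -0.3707 -2.2019]
opening 0.2473
spine [588.   47.  165.6] [118.8  -0.7  21.5]
jawL [546.2  55.8 173.7] [ 79.4 -17.2  13.4]
jawR [552.   25.2 174.7] [79.4 14.1 12.3]
flareL [506.2  56.9 184.3] [ 40.4 -25.7   2.7]
flareR [515.5   7.9 183.9] [40.3 24.1  3.1]
```

View pics/w19c.png

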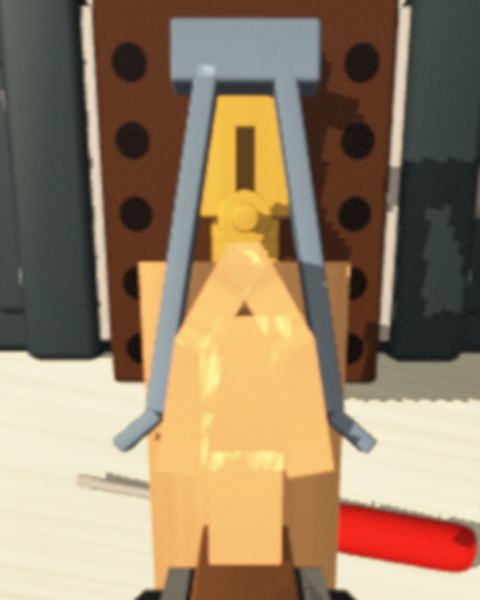

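Clear and stable. Carry to the tray.

Request:
jog_arm --moves '[{"grip":1,"translation":[-0.0018,0.0054,0],"twist":[0,0,0]},{"grip":1,"translation":[-0.003,0.009,0],"twist":[0,0,0]},{"grip":1,"translation":[-0.0043,0.0126,0],"twist":[0,0,0]},{"grip":1,"translation":[-0.0055,0.0163,0],"twist":[0,0,0]},{"grip":1,"translation":[-0.0061,0.0181,0],"twist":[0,0,0]},{"grip":1,"translation":[-0.0061,0.0181,0],"twist":[0,0,0]},{"grip":1,"translation":[-0.0061,0.0181,0],"twist":[0,0,0]},{"grip":1,"translation":[-0.0061,0.0181,0],"twist":[0,0,0]},{"grip":1,"translation":[-0.0061,0.0181,0],"twist":[0,0,0]},{"grip":1,"translation":[-0.0061,0.0181,0],"twist":[0,0,0]}]'

```text
clock: 21.07
eef_pos: [448.4, -136.4, 186.0]
tcp_rot: [-3.142, 0.001, 0.189]
contact_force: [0.8, 0.5, -1.9]
opening: 0.246
```

Request:
jog_arm --moves '[{"grip":1,"translation":[-0.0061,0.0181,0],"twist":[0,0,0]},{"grip":1,"translation":[-0.0061,0.0181,0],"twist":[0,0,0]},{"grip":1,"translation":[-0.0061,0.0181,0],"twist":[0,0,0]},{"grip":1,"translation":[-0.0061,0.0181,0],"twist":[0,0,0]},{"grip":1,"translation":[-0.0061,0.0181,0],"twist":[0,0,0]},{"grip":1,"translation":[-0.0061,0.0181,0],"twist":[0,0,0]},{"grip":1,"translation":[-0.0055,0.0163,0],"twist":[0,0,0]},{"grip":1,"translation":[-0.0043,0.0126,0],"twist":[0,0,0]},{"grip":1,"translation":[-0.003,0.009,0],"twist":[0,0,0]},{"grip":1,"translation":[-0.0018,0.0054,0],"twist":[0,0,0]}]'

```text
clock: 21.9
eef_pos: [426.9, -294.8, 186.1]
tcp_rot: [-3.141, 0.0, 0.188]
contact_force: [0.1, 1.2, -1.3]
opening: 0.25
```

Request:
jog_arm --moves '[{"grip":1,"translation":[0,0,0],"twist":[0,0,0.03]},{"grip":1,"translation":[0,0,0],"twist":[0,0,0.06]},{"grip":1,"translation":[0,0,0],"twist":[0,0,0.07]},{"grip":1,"translation":[0,0,0],"twist":[0,0,0.07]},{"grip":1,"translation":[0,0,0],"twist":[0,0,0.07]},{"grip":1,"translation":[0,0,0],"twist":[0,0,0.07]},{"grip":1,"translation":[0,0,0],"twist":[0,0,0.06]},{"grip":1,"translation":[0,0,0],"twist":[0,0,0.03]},{"grip":1,"translation":[0,0,0],"twist":[0,0,0]},{"grip":1,"translation":[0,0,0],"twist":[0,0,0]}]'

```text
clock: 22.73
eef_pos: [427.4, -293.3, 186.2]
tcp_rot: [-3.141, 0.0, -0.27]
contact_force: [0.0, 0.6, -2.2]
opening: 0.25
```

```bash
python3 snap.py w20; python3 chk.py w20
```

```text
clock 22.7333
eef_pos [ 427.3594 -293.2667  186.1727]
tcp_rot [-3.1414e+00  3.0000e-04 -2.6970e-01]
contact_force [ 0.0317  0.592  -2.228 ]
opening 0.2502
spine [ 541.5 -323.9  165.3] [118.1  -0.9  20.8]
jawL [ 508.  -297.6  173.9] [ 78.9 -17.3  12.3]
jawR [ 499.7 -327.7  173.4] [78.9 13.9 12.8]
flareL [ 472.5 -278.7  182.5] [ 39.7 -26.1   3.7]
flareR [ 459.5 -326.9  183.3] [39.9 23.8  2.8]
```

View pics/w20.png

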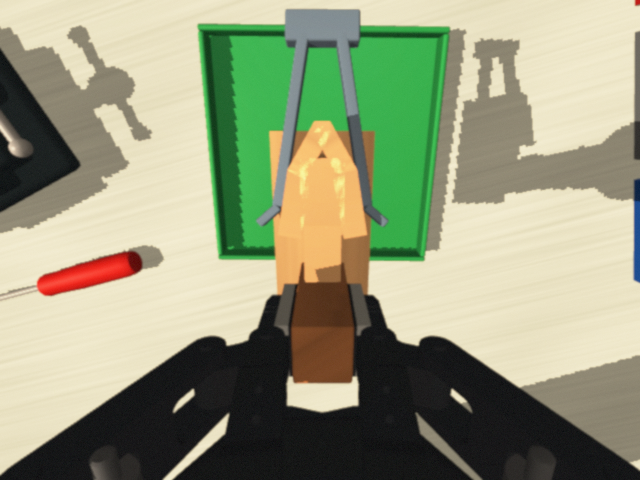

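Run:
```python
from inhand import *
c,d,s=pickle.load(open('pics/w20.pkl','rb'));R=tool(s)
A=np.array([deproj(c,u,v,24) for u,v in((199,25),(449,28),(425,260),(220,259))])
print(np.round((A-s['eef_pos'])@R,1),np.round(((A-s['eef_pos'])@R).mean(0),1))
```

```text
[[153.4 -97.8 162.2]
 [151.4  98.3 162.1]
 [-44.8  97.8 162.2]
 [-43.9 -99.5 162.2]] [ 54.   -0.3 162.2]
```

Well centred over the tray. Descend.

Request:
jog_arm --moves '[{"grip":1,"translation":[0,0,0.004],"twist":[0,0,0]},{"grip":1,"translation":[0,0,0.008],"twist":[0,0,0]},{"grip":1,"translation":[0,0,0.012],"twist":[0,0,0]},{"grip":1,"translation":[0,0,0.015],"twist":[0,0,0]},{"grip":1,"translation":[0,0,0.015],"twist":[0,0,0]},{"grip":1,"translation":[0,0,0.015],"twist":[0,0,0]},{"grip":1,"translation":[0,0,0.015],"twist":[0,0,0]},{"grip":1,"translation":[0,0,0.015],"twist":[0,0,0]},{"grip":1,"translation":[0,0,0.012],"twist":[0,0,0]},{"grip":1,"translation":[0,0,0.008],"twist":[0,0,0]}]'

```text
clock: 23.62
eef_pos: [426.6, -293.0, 65.4]
tcp_rot: [-3.141, 0.002, -0.271]
contact_force: [-0.3, 0.5, -2.6]
opening: 0.248
```

Request:
jog_arm --moves '[{"grip":1,"translation":[0,0,0.006],"twist":[0,0,0]},{"grip":1,"translation":[0,0,0.005],"twist":[0,0,0]},{"grip":1,"translation":[0,0,0.004],"twist":[0,0,0]},{"grip":1,"translation":[0,0,0.003],"twist":[0,0,0]},{"grip":1,"translation":[0,0,0.002],"twist":[0,0,0]},{"grip":1,"translation":[0,0,0],"twist":[0,0,0]},{"grip":1,"translation":[0,0,0],"twist":[0,0,0]}]'

```text
clock: 24.2
eef_pos: [427.5, -293.7, 47.5]
tcp_rot: [3.141, -0.0, -0.271]
contact_force: [0.4, -0.8, -2.5]
opening: 0.248
```

```bash
python3 snap.py w21; python3 chk.py w21
```

```text
clock 24.2
eef_pos [ 427.5408 -293.6712   47.4865]
tcp_rot [ 3.1415e+00 -3.0000e-04 -2.7110e-01]
contact_force [ 0.3623 -0.8071 -2.4805]
opening 0.2481
spine [ 541.7 -324.5   26.5] [118.2  -0.9  21. ]
jawL [ 508.2 -298.1   34.4] [ 78.9 -17.4  13.1]
jawR [ 499.9 -328.2   34.4] [78.9 13.9 13.1]
flareL [ 473.  -279.4   45. ] [ 40.  -25.9   2.5]
flareR [ 459.5 -327.4   44.4] [39.9 23.9  3.1]
```

Request:
jog_arm --moves '[{"grip":1,"translation":[0,0,0.0015],"twist":[0,0,0]},{"grip":1,"translation":[0,0,0.0015],"twist":[0,0,0]},{"grip":1,"translation":[0,0,0.0015],"twist":[0,0,0]},{"grip":1,"translation":[0,0,0.0015],"twist":[0,0,0]},{"grip":1,"translation":[0,0,0.001],"twist":[0,0,0]},{"grip":1,"translation":[0,0,0.001],"twist":[0,0,0]},{"grip":1,"translation":[0,0,0.001],"twist":[0,0,0]},{"grip":1,"translation":[0,0,0.001],"twist":[0,0,0]},{"grip":1,"translation":[0,0,0],"twist":[0,0,0]}]'

```text
clock: 25.0
eef_pos: [427.3, -293.5, 37.1]
tcp_rot: [-3.142, 0.0, -0.271]
contact_force: [0.2, -0.3, -2.6]
opening: 0.25
```

Request:
jog_arm --moves '[{"grip":1,"translation":[0,0,0.001],"twist":[0,0,0]},{"grip":1,"translation":[0,0,0.001],"twist":[0,0,0]},{"grip":1,"translation":[0,0,0.001],"twist":[0,0,0]},{"grip":1,"translation":[0,0,0.001],"twist":[0,0,0]},{"grip":1,"translation":[0,0,0],"twist":[0,0,0]}]'

```text
clock: 25.42
eef_pos: [427.4, -293.6, 33.1]
tcp_rot: [-3.142, 0.0, -0.271]
contact_force: [-0.2, -0.7, -1.1]
opening: 0.248
```

Request:
jog_arm --moves '[{"grip":1,"translation":[0,0,0.001],"twist":[0,0,0]},{"grip":1,"translation":[0,0,0.001],"twist":[0,0,0]},{"grip":1,"translation":[0,0,0.001],"twist":[0,0,0]},{"grip":1,"translation":[0,0,0],"twist":[0,0,0]}]'

```text
clock: 25.75
eef_pos: [427.3, -293.5, 30.1]
tcp_rot: [-3.142, 0.0, -0.271]
contact_force: [-0.6, -0.4, -1.8]
opening: 0.25
```

```bash
python3 snap.py w22; python3 chk.py w22
```

```text
clock 25.75
eef_pos [ 427.3441 -293.5352   30.0626]
tcp_rot [-3.1415e+00  2.0000e-04 -2.7130e-01]
contact_force [-0.6    -0.4226 -1.8137]
opening 0.2499
spine [ 540.5 -324.1   13.3] [117.2  -0.9  16.7]
jawL [ 508.  -298.3   20.4] [ 78.9 -17.    9.7]
jawR [ 499.8 -327.7   21.3] [79.  13.5  8.8]
flareL [ 472.5 -278.9   25.9] [ 39.5 -26.2   4.2]
flareR [ 459.2 -327.3   26.5] [39.7 24.   3.6]
```

View pics/w22c.png

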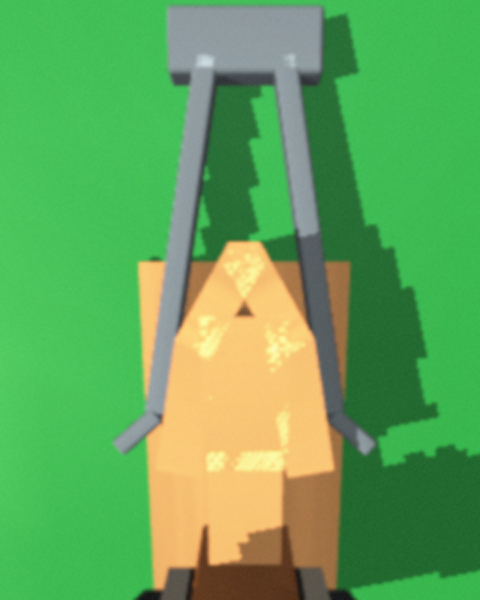

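The spine rests on the floor and the clip is levelling. Lower the last ~2 mm slowly.

Request:
jog_arm --moves '[{"grip":1,"translation":[0,0,0.0005],"twist":[0,0,0]},{"grip":1,"translation":[0,0,0.0005],"twist":[0,0,0]},{"grip":1,"translation":[0,0,0.0003],"twist":[0,0,0]},{"grip":1,"translation":[0,0,0],"twist":[0,0,0]}]'

```text
clock: 26.13
eef_pos: [427.4, -293.6, 28.9]
tcp_rot: [-3.142, 0.0, -0.271]
contact_force: [-0.5, -0.0, -0.8]
opening: 0.249
```

Request:
jog_arm --moves '[{"grip":1,"translation":[0,0,0.0003],"twist":[0,0,0]},{"grip":1,"translation":[0,0,0.0003],"twist":[0,0,0]},{"grip":1,"translation":[0,0,0],"twist":[0,0,0]}]'

```text
clock: 26.38
eef_pos: [427.4, -293.6, 28.3]
tcp_rot: [-3.142, 0.0, -0.271]
contact_force: [-0.7, 0.1, -1.0]
opening: 0.25
```

Request:
jog_arm --moves '[{"grip":1,"translation":[0,0,0.0003],"twist":[0,0,0]},{"grip":1,"translation":[0,0,0],"twist":[0,0,0]}]'

```text
clock: 26.55
eef_pos: [427.4, -293.6, 28.3]
tcp_rot: [-3.142, -0.0, -0.271]
contact_force: [-1.5, 0.7, 2.8]
opening: 0.247
```

The foot is on the floor (+2.8 N at z 28.3). Release gradually.

Request:
jog_arm --moves '[{"grip":0.5,"translation":[0,0,0],"twist":[0,0,0]},{"grip":0.4,"translation":[0,0,0],"twist":[0,0,0]},{"grip":0.25,"translation":[0,0,0],"twist":[0,0,0]},{"grip":0.1,"translation":[0,0,0],"twist":[0,0,0]},{"grip":-0.1,"translation":[0,0,0],"twist":[0,0,0]},{"grip":-0.1,"translation":[0,0,0],"twist":[0,0,0]},{"grip":-0.1,"translation":[0,0,0],"twist":[0,0,0]}]' --squeeze 20

```text
clock: 27.13
eef_pos: [427.4, -293.6, 28.0]
tcp_rot: [-3.142, -0.0, -0.271]
contact_force: [0.1, -0.6, -0.9]
opening: 0.551
```

```bash
python3 snap.py w23; python3 chk.py w23
```

```text
clock 27.1333
eef_pos [ 427.4381 -293.5858   28.0267]
tcp_rot [-3.1416 -0.     -0.2712]
contact_force [ 0.0947 -0.6385 -0.9176]
opening 0.5512
spine [ 540.1 -324.    13.3] [116.7  -0.9  14.7]
jawL [ 508.  -298.4   18.7] [ 78.9 -17.    9.3]
jawR [ 499.9 -327.8   18.7] [78.9 13.6  9.3]
flareL [ 472.8 -279.2   25.1] [ 39.9 -26.    2.9]
flareR [ 459.2 -327.4   24.1] [39.6 24.1  4. ]
```

View pics/w23.png

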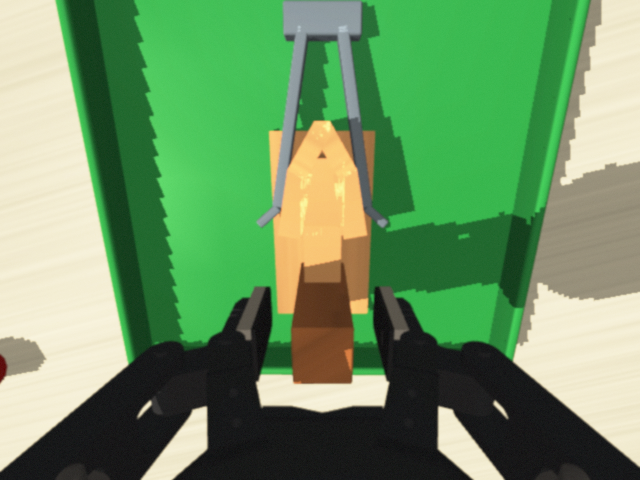

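Released, wedge upright and clip still on it. Withdraw straight up.

Request:
jog_arm --moves '[{"grip":-0.1,"translation":[0,0,-0.005],"twist":[0,0,0]},{"grip":-0.1,"translation":[0,0,-0.015],"twist":[0,0,0]},{"grip":-0.1,"translation":[0,0,-0.025],"twist":[0,0,0]},{"grip":-0.1,"translation":[0,0,-0.035],"twist":[0,0,0]},{"grip":-0.1,"translation":[0,0,-0.035],"twist":[0,0,0]},{"grip":-0.1,"translation":[0,0,-0.035],"twist":[0,0,0]},{"grip":-0.1,"translation":[0,0,-0.03],"twist":[0,0,0]},{"grip":-0.1,"translation":[0,0,-0.01],"twist":[0,0,0]},{"grip":-0.1,"translation":[0,0,0],"twist":[0,0,0]},{"grip":-0.1,"translation":[0,0,0],"twist":[0,0,0]}]'

```text
clock: 28.02
eef_pos: [427.3, -293.5, 218.0]
tcp_rot: [3.141, -0.001, -0.271]
contact_force: [0.4, -0.6, -0.8]
opening: 0.551
```

```bash
python3 snap.py w24
python3 - <<'E'
from h import *
p,d=r.grab_frame('top');cv2.imwrite('pics/top1.png',p[...,::-1])
p,d=r.grab_frame('scene');cv2.imwrite('pics/scene1.png',p[...,::-1])
E
```

```text
clock 28.0167
eef_pos [ 427.3038 -293.4897  218.0174]
tcp_rot [ 3.1414e+00 -6.0000e-04 -2.7120e-01]
contact_force [ 0.3758 -0.6164 -0.8391]
opening 0.5514
```

View pics/w24.png

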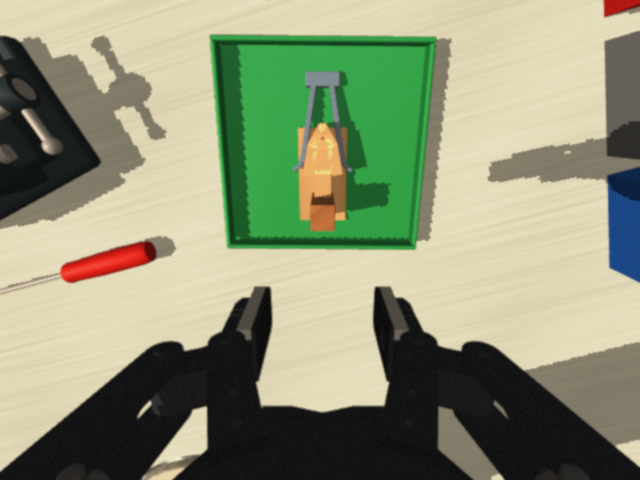

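View pics/scene1.png

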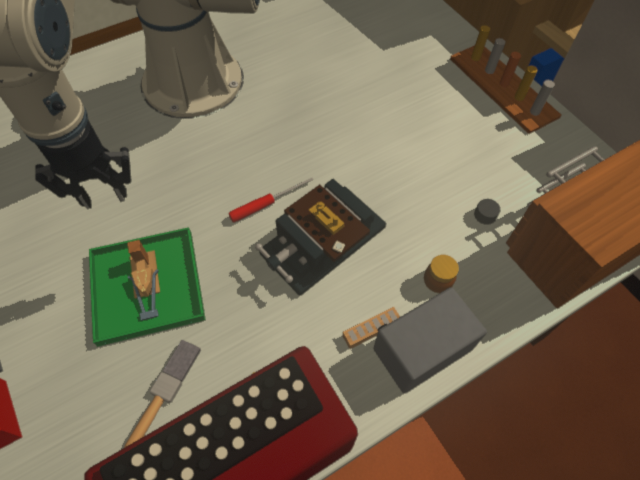

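View pics/top1.png

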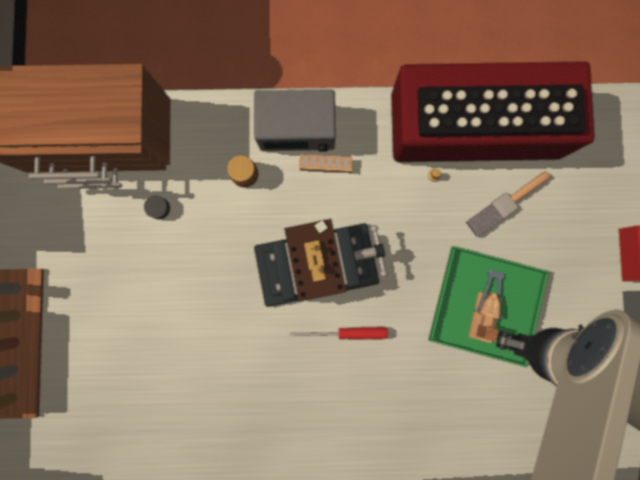

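The wedge stands upright in the tray at about (488,310) in the top view, with the spread clip on its nose. The key cap, screwdriver, jar and other things are where they were. Handing in.

```bash
python3 -c "
from rig import r
print(r.sign_off())"
```

```text
the job is handed in; nothing more can be done
None
```

The wedge and clip are together in the green tray, wedge upright, and the job is handed in at about 28 s of the 70 s allowed.

- **Sliding in:** I slid the wedge under and between the clip's jaws until the push rose from about 2.5 N to about 6 N and it stopped moving. That is roughly 3 N on the rod's head, and I held it there for about 0.8 s.
- **Lifting off:** I eased it straight up, and sideways force never passed about 6 N. The clip's spine stayed on the seat block for the first 10 mm or more. The clip tilted about 9 to 13° on the wedge before it rose too, then rode up steadily.
- **Setting down:** The spine touched the tray floor first, then the wedge's foot, with about 3 N on the gripper. I let go and withdrew straight up.

**Last checks:** the pictures show the wedge upright in the tray with the spread clip still on its nose. The fingers are clear and did not appear to touch the clip in any picture. Everything else looks where it was at the start. The clip does not lie quite flat: its spine is on the floor and its mouth end sits about 11 mm higher on the wedge. No check failed.

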